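# Square two slide carriers into the corner magazine

## Robot

A 7-joint arm with a two-finger parallel gripper is mounted at the origin on a cart in front of the work surface, level with it; the furniture and walls round the work are solid. World frame = base frame: x ahead of the robot, y to its left, z up, the work surface at z = 0. Lengths are in m, angles in rad, forces in N, time in s.
With the tool pointing down it reaches from about 0.35 to 0.9 m from the base axis. Payload 7.2 kg.
Tool frame: the origin (TCP) lies on the centre line of the jaws, within the pads' length; the fingertips stand 14 mm ahead of it and the grasp point (between the pads) lies 5 mm behind it; x points along the fingers, z is the direction in which the jaws open and shut, and the axes are right-handed (so a half turn about x gives the same grasp; the last joint's range is limited). The gripper opens to 85 mm and grips with 20 to 120 N. Pads are 22 mm wide; open, the fingers measure 114 mm over their backs; the gripper's body (76 mm by 85 mm) begins 54 mm behind the grasp point. The pads swing forward as they close: fully open they stand 13 mm farther back than shut.
Start: joints at [-1.34, 0.411, -0.013, 1.596, 0.006, 1.134, -0.082], TCP at [0.184, 0.597, 0.245] pointing down, gripper open.
Joint ranges: [-2.95, 2.95], [-0.29, 1.99], [-1.47, 1.44], [0.14, 2.54], [-1.03, 4.17], [0.13, 1.85], [-2.86, 2.86]. Speed limits (rad/s): [2.39, 2.39, 3.01, 3.01, 3.14, 3.14, 3.14].

## Interface

Orientations are given as [roll, pitch, yaw] about the fixed x, y, z axes, in that order (R = Rz(yaw) Ry(pitch) Rx(roll)).
In Python, from bench import status, optics, workorder gives the robot as it stands.
- The arm moves only by the tool play_rows, never from a script. Its argument "plan" is a list of rows, each a list of 2 entries, a list of its own where there are three numbers: the shift along the tool's x, y, z in m, then the turn, a rotation vector about the tool's x, y, z in degrees. A call has 1 to 5 rows; each row shifts and turns the commanded pose from where the row before left it, along the tool's axes as they then stand; what a row does not reach is not made up. A row lasts 1/12 s, in which the tool goes at most 41.7 mm and 7.16 degrees, less where a joint would pass 70% of its speed; a pose out of reach is approached as far as the arm can. A call with a gripper value outside its range is refused whole. "hand" is the finger opening in m, from 0 to 0.0854, set as the call begins (left out, the last holds). The fingers move at their own pace and stop on an object; the grip force is fixed at half the most. Time passes only in rows, so rows that do not move let the fingers close. It gives the time, the measured TCP pose, the force and the opening at its end, in the units of the state.
- status.state(): the state, without advancing time (a new reading comes with each control period).
- optics.snapshot(name): name is "scene" or "top"; returns the picture (400x640x3 uint8, red, green, blue); there is no depth.
- optics.get_calibration(name): a dict with "fx", "fy", "cx", "cy" (pixels), "R" (3x3) and "t" (3): a world point X has camera coordinates R X + t. Camera axes: x right, y down, z forward; pixel columns grow to the right and rows downward; lengths in m; the calibration is good to about 2 mm. A picture is of the moment at which its call begins. get_calibration takes no time and is no camera call.
- workorder.sign_off(): hands the job in, once; it reports no verdict.
The state is a dict: "time": time; "joints": joint angles; "joint_vel": joint speeds; "tau": joint torques, N m; "eef_pos": TCP position; "tcp_rot": TCP orientation; "wrist_force": force on the tool from outside, world axes, zero at the start; "ft_torque": the same for the moment, N m; "grip_width": finger opening in m.
Only numpy, scipy, OpenCV 4.12 (cv2) and the standard library are available. Lean on these libraries where they do the work, as an engineer would, in place of code of your own. Each camera call takes 0.05 s, during which the arm holds its last target.

## Task

Stack the two slide carrier plates in the corner magazine, slides up: first the blue plate on the bed, then the yellow one on top of it. Once each plate is lying down, push it gently home into the corner so that it bears on the far fence and the side fence at the same time, then let go; both must stay lying flat, flush with both fences and square to them. Do not ram the fences (40 N at most) and leave the other things on the worktop where they are.

Things in the scene. Friction and masses are not known exactly. Their poses are not given: they have to be found in the camera images.
- blue_plate: Blue slide carrier plate, 170 (x) x 60 (y) x 10 (z) mm, 0.12-0.23 kg, two glass slides flush in its upper face. Origin: centre of its underside; x along it, z out of the slide face. It starts on either of the two stands, pitched 40 degrees about its y: +x end uppermost, slide face towards the robot and up. Grasp it by its long edges (60 mm apart) near mid-length.
- yellow_plate: Yellow slide carrier plate, 170 (x) x 60 (y) x 10 (z) mm, 0.12-0.23 kg, two glass slides flush in its upper face. Origin: centre of its underside; x along it, z out of the slide face. It starts on either of the two stands, pitched 40 degrees about its y: +x end uppermost, slide face towards the robot and up. Grasp it by its long edges (60 mm apart) near mid-length.
- magazine: Corner magazine fixed to the worktop: aluminium base 200 x 96 x 4 mm, grey bed 164 x 34 mm on it (top 14 mm above the worktop; fingers can pass beside it), two green fences. Origin on the worktop under the bed's middle; x to the far fence, y to the side fence. A plate home in the corner has its origin right above this one: 14 mm up on the bed, 24 mm on the other plate.
- corner (a point): Inner corner of the magazine: where the far fence's face, the side fence's face and the bed's upper surface meet; in the magazine's axes 85 mm along x, 30 mm along y, 14 mm up.
- far_fence: Green far fence, 70 mm wide, 8 mm thick, rigid; its top is 48 mm above the worktop. Its inner face looks along the magazine's -x, 85 mm from the magazine's origin. Its own origin and axes are those of the magazine.
- side_fence: Green side fence, rigid, 8 mm thick, top 48 mm above the worktop, in two pieces: one from 43 to 91 mm and one from -86 to -44 mm along the magazine's x, leaving an 87 mm wide gap for a finger at mid-length. Its inner faces look along the magazine's -y, 30 mm from the magazine's origin. Its own origin and axes are those of the magazine.
- stand_a: White stand fixed to the worktop, foot 150 x 60 mm. Origin on the worktop under mid-slope. Its 34 mm wide rib rises at 40 degrees towards the stand's +x and faces the robot (-x); the rib's upper face passes 80 mm above the origin. An 8 mm high lip at the low end stops the plate. The plate overhangs the rib by 13 mm on both sides, so fingers can pass beside the rib.
- stand_b: White stand fixed to the worktop, foot 150 x 60 mm. Origin on the worktop under mid-slope. Its 34 mm wide rib rises at 40 degrees towards the stand's +x and faces the robot (-x); the rib's upper face passes 80 mm above the origin. An 8 mm high lip at the low end stops the plate. The plate overhangs the rib by 13 mm on both sides, so fingers can pass beside the rib.
- microscope: Fixed equipment, not to be touched: white and black microscope between the work and the right half of the worktop, 0.3 m deep, 0.25 m wide, over 0.3 m high; its origin is on the worktop near its middle. Pass in front of it (nearer the robot), not over it.
- timer: Bystander: white laboratory timer, 58 x 62 x 20 mm; origin under its centre.
- marker: Bystander: red marker pen with a black end, 118 mm long, 12 mm thick, lying along its own y; origin under its middle.
- slide_box: Bystander: dark blue closed slide box, 94 x 100 x 37 mm; origin under its centre.
- coplin_jar: Bystander: staining jar with white lid, 52 mm wide, 86 mm high; origin under its centre.
- cap_bin: Bystander: white cup of cotton, 56 mm wide, 50 mm high; origin under its centre.
- beaker: Bystander: small clear beaker, 45 mm wide, 58 mm high; origin under its centre.

How it is judged:
By the outcome, as a careful person would: the job done as asked, in the order asked, and still so for the second after the job is handed in, with the robot touching nothing.
It also fails if it takes over 72 s, if anything falls off the work surface, if the arm or the gripper's body presses on something with over 40 N, if the wrist force passes 120 N, or if a joint passes its speed limit or range.

## Working session

There is one attempt and no reset: what is moved stays moved. The work goes in short steps, Python scripts to look and compute and a tool call to move; the robot and the scene stay as the last step left them, time stands still between calls to the robot, and variables do not carry over. Pictures are saved under pics/ and viewed, and the job is handed in when it is done.

Besides the shell and the picture viewer there is one more tool, called as name(argument=value, ...) on one line, values as JSON. play_rows: Moves the arm, as the interface text tells. Its arguments: {"type":"object","properties":{"plan":{"type":"array","items":{"type":"array"}},"hand":{"type":"number"}},"required":["plan"]}

```bash
mkdir -p pics; ls
python3 - <<'E'
from bench import status, optics
import cv2, numpy as np
np.set_printoptions(precision=4,suppress=True)
print(status.state())
for n in("scene","top"):
    c=optics.get_calibration(n);print(n,c)
    cv2.imwrite(f"pics/{n}0.png",optics.snapshot(n)[:,:,::-1])
E
```

```text
pics
{'time': 0.0, 'joints': array([-1.3402,  0.4119, -0.0127,  1.597 ,  0.0056,  1.1343, -0.0822]), 'joint_vel': array([-0.002 ,  0.0008, -0.0009,  0.0006,  0.001 , -0.0005, -0.0003]), 'tau': array([ -0.0005, -60.0633,   0.6819, -29.9413,   0.0138,   0.011 ,
         0.    ]), 'eef_pos': array([0.1839, 0.5968, 0.2445]), 'tcp_rot': array([-3.0666,  1.5692, -1.7946]), 'wrist_force': array([-0.4808,  0.2098,  0.2237]), 'ft_torque': array([ 0.037 ,  0.0166, -0.0392]), 'grip_width': 0.08529023789358366}
scene {'fx': 474.694666719803, 'fy': 474.694666719803, 'cx': 322.08221110532253, 'cy': 211.83406644032763, 'R': array([[ 0.8158, -0.5781,  0.0163],
       [-0.2489, -0.3763, -0.8924],
       [ 0.5221,  0.724 , -0.4509]]), 't': array([-0.3942,  0.2408,  1.2489])}
top {'fx': 414.3981200206302, 'fy': 414.3981200206302, 'cx': 319.21624906959124, 'cy': 199.85402860858207, 'R': array([[-0.0576, -0.9983, -0.0061],
       [-0.9696,  0.0574, -0.2381],
       [ 0.238 , -0.0078, -0.9712]]), 't': array([0.0787, 0.5484, 1.2042])}
```

View pics/scene0.png

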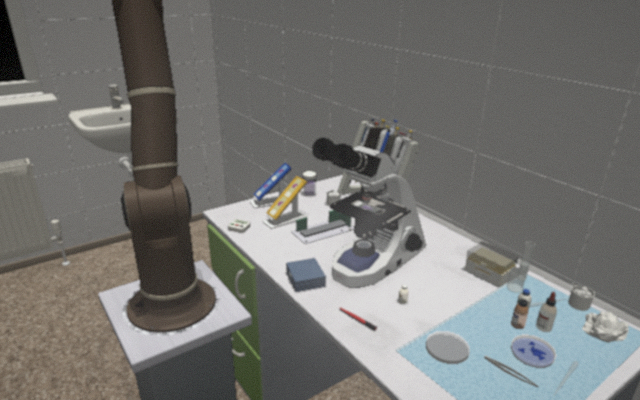

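View pics/top0.png

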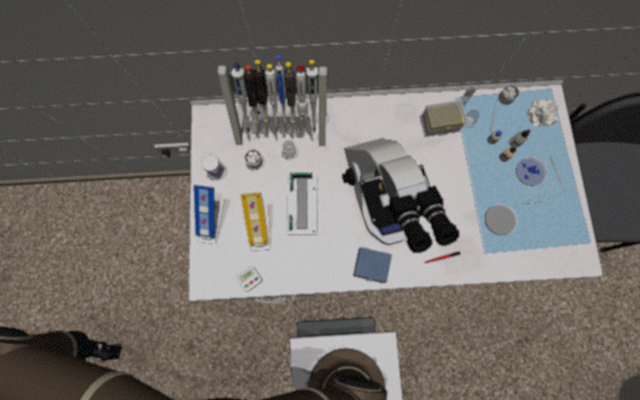

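Run:
```python
import cv2
a=cv2.imread("pics/top0.png")[140:300,180:340]
cv2.imwrite("pics/top0z.png",cv2.resize(a,(800,600)[:1]*1+(600,) if 0 else (600,600),interpolation=cv2.INTER_CUBIC))
a=cv2.imread("pics/scene0.png")[150:250,220:370]
cv2.imwrite("pics/scene0z.png",cv2.resize(a,(750,500),interpolation=cv2.INTER_CUBIC))
```

```text
(no output)
```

View pics/top0z.png

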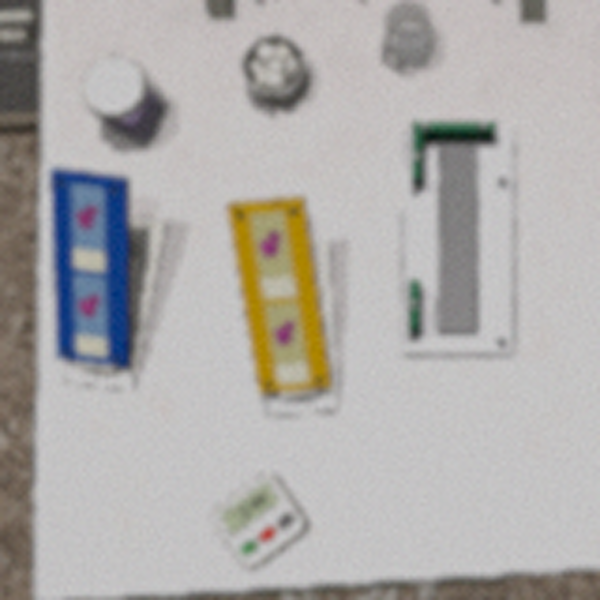

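View pics/scene0z.png

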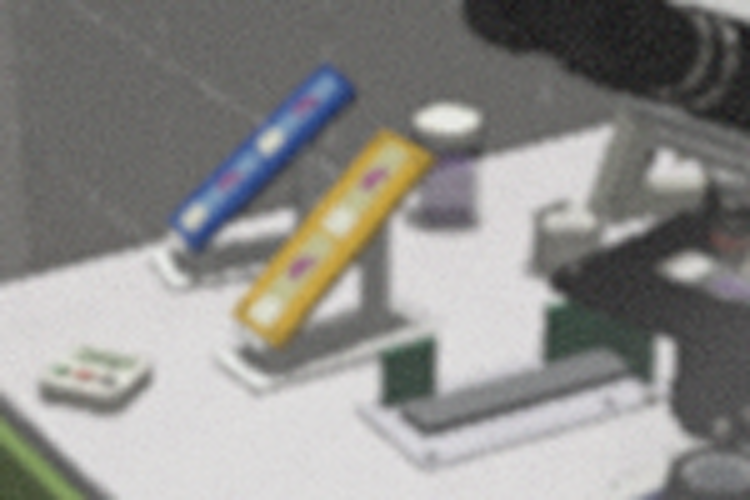

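```bash
cat > h.py <<'E'
import cv2, numpy as np
from bench import status, optics
from scipy.optimize import least_squares
from scipy.spatial.transform import Rotation as Ro
np.set_printoptions(precision=4,suppress=True)
def cam(n):
    c=optics.get_calibration(n); return c["fx"],c["fy"],c["cx"],c["cy"],np.array(c["R"]),np.array(c["t"])
def proj(n,X):
    fx,fy,cx,cy,R,t=cam(n); p=np.atleast_2d(X)@R.T+t
    return np.c_[fx*p[:,0]/p[:,2]+cx, fy*p[:,1]/p[:,2]+cy]
def ray(n,uv,z):
    fx,fy,cx,cy,R,t=cam(n); uv=np.atleast_2d(uv).astype(float)
    d=np.c_[(uv[:,0]-cx)/fx,(uv[:,1]-cy)/fy,np.ones(len(uv))]@R
    C=-R.T@t; return C+d*((z-C[2])/d[:,2])[:,None]
S=4
def mask(img,col,roi):
    x0,y0,x1,y1=roi
    a=cv2.resize(img[y0:y1,x0:x1],None,fx=S,fy=S,interpolation=cv2.INTER_CUBIC)
    h=cv2.cvtColor(a,cv2.COLOR_RGB2HSV)
    lo,hi={'blue':((105,120,40),(125,255,255)),'yellow':((15,120,80),(32,255,255)),'green':((60,70,10),(95,255,160))}[col]
    return cv2.inRange(h,np.array(lo),np.array(hi))
def topx(p,roi): return (np.asarray(p,float)+.5)/S-.5+np.array(roi[:2])
def hull(img,col,roi):
    m=mask(img,col,roi); m=cv2.morphologyEx(m,cv2.MORPH_OPEN,np.ones((5,5),np.uint8))
    cs,_=cv2.findContours(m,cv2.RETR_EXTERNAL,cv2.CHAIN_APPROX_NONE)
    c=np.vstack([k for k in cs if cv2.contourArea(k)>100])
    return topx(cv2.convexHull(c)[:,0],roi), topx(max(cs,key=cv2.contourArea)[:,0],roi)
E
python3 - <<'E'
from h import *
T=cv2.imread("pics/top0.png")[:,:,::-1];Sc=cv2.imread("pics/scene0.png")[:,:,::-1]
for n,I,col,roi in(("top",T,'blue',(185,175,225,250)),("top",T,'yellow',(230,180,280,260)),("scene",Sc,'blue',(245,155,300,210)),("scene",Sc,'yellow',(260,165,312,230)),("top",T,'green',(280,165,325,240))):
    h,c=hull(I,col,roi)
    x0,y0,x1,y1=roi
    ap=topx(0,roi)
    q=cv2.approxPolyDP(h.astype(np.float32)[:,None],1.5,True)[:,0]
    print(n,col,q.round(1).tolist())
    a=cv2.resize(I[y0:y1,x0:x1],None,fx=8,fy=8,interpolation=cv2.INTER_CUBIC)[:,:,::-1].copy()
    cv2.polylines(a,[np.int32((h-[x0,y0]+.5)*8)],True,(0,0,255),1)
    cv2.imwrite(f"pics/h_{n}_{col}.png",a)
ims=[cv2.resize(cv2.imread(f"pics/h_{k}.png"),(380,580)) for k in("top_blue","top_yellow")]
cv2.imwrite("pics/hh1.png",np.hstack(ims))
ims=[cv2.resize(cv2.imread(f"pics/h_{k}.png"),(390,500)) for k in("scene_blue","scene_yellow")]
cv2.imwrite("pics/hh2.png",np.hstack(ims))
E
```

```text
top blue [[194.39999389648438, 185.89999389648438], [212.60000610351562, 188.39999389648438], [212.89999389648438, 236.89999389648438], [195.89999389648438, 233.10000610351562]]
top yellow [[259.1000061035156, 192.89999389648438], [267.1000061035156, 241.89999389648438], [250.10000610351562, 243.89999389648438], [241.10000610351562, 195.10000610351562]]
scene blue [[287.8999938964844, 165.10000610351562], [289.6000061035156, 168.60000610351562], [258.3999938964844, 198.39999389648438]]
scene yellow [[303.6000061035156, 179.10000610351562], [305.1000061035156, 182.89999389648438], [274.6000061035156, 218.39999389648438], [270.3999938964844, 208.39999389648438], [273.6000061035156, 202.39999389648438], [295.6000061035156, 176.39999389648438]]
top green [[310.1000061035156, 174.39999389648438], [289.6000061035156, 227.10000610351562], [290.6000061035156, 173.89999389648438]]
```

View pics/hh1.png

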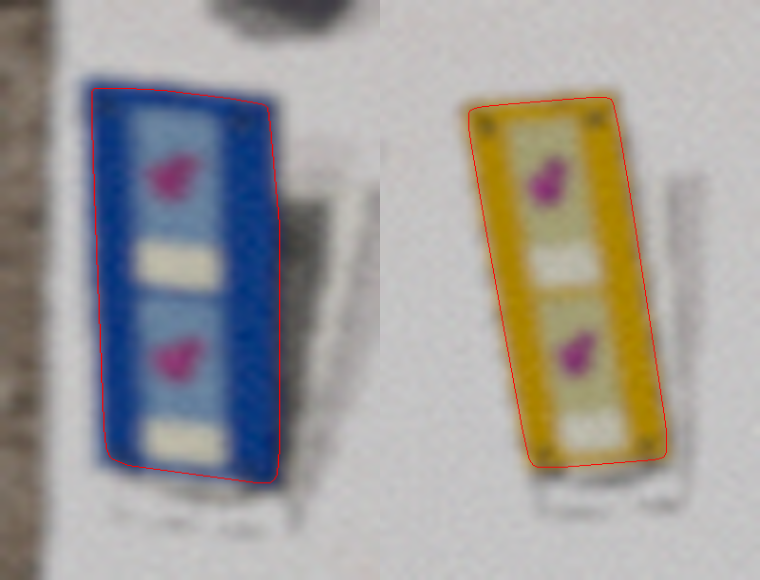

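View pics/hh2.png

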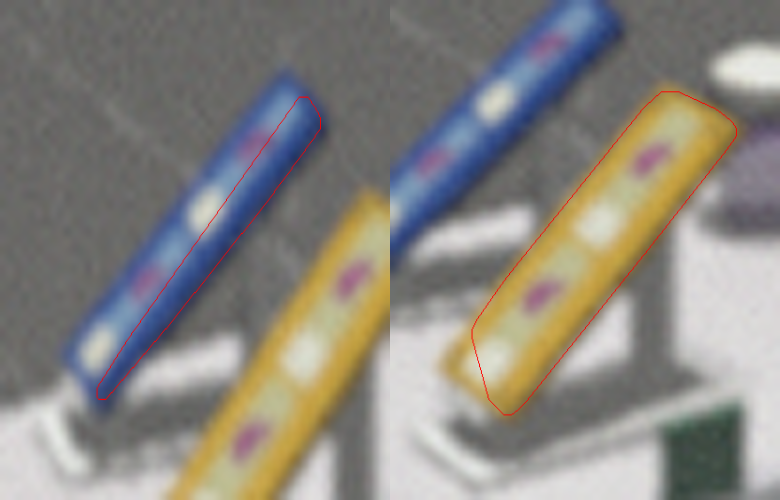

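View pics/h_top_green.png

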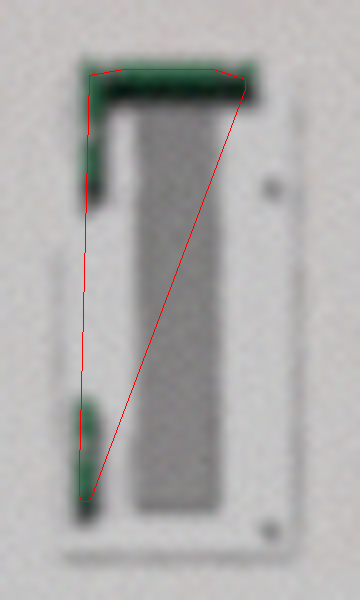

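```bash
cat >> h.py <<'E'
def chroma(img,col):
    f=img.astype(np.float32)
    return {'blue':f[:,:,2]-f[:,:,0],'yellow':(f[:,:,0]+f[:,:,1])/2-f[:,:,2],'dark':255-f.mean(2)}[col]
def chull(img,col,roi,th=None):
    x0,y0,x1,y1=roi
    a=cv2.resize(chroma(img,col)[y0:y1,x0:x1],None,fx=S,fy=S,interpolation=cv2.INTER_CUBIC)
    if th is None: th=(np.percentile(a,97)+np.percentile(a,20))/2*0.9
    cs,_=cv2.findContours((a>th).astype(np.uint8),cv2.RETR_EXTERNAL,cv2.CHAIN_APPROX_NONE)
    c=max(cs,key=cv2.contourArea)
    return topx(cv2.convexHull(c)[:,0],roi), topx(c[:,0],roi), th
def sides(c):
    """fit 4 lines to contour pts grouped by nearest side of minAreaRect; returns list of (p,d) keyed"""
    box=cv2.boxPoints(cv2.minAreaRect(c.astype(np.float32)))
    out=[]
    for i in range(4):
        a,b=box[i],box[(i+1)%4]; L=np.linalg.norm(b-a); u=(b-a)/L; n=np.array([-u[1],u[0]])
        s=(c-a)@u; d=abs((c-a)@n)
        k=(s>.15*L)&(s<.85*L)&(d<min(5,.22*min(L,20)))
        v=cv2.fitLine(c[k].astype(np.float32),cv2.DIST_HUBER,0,.01,.01).ravel()
        out.append((v[2:],v[:2],k.sum()))
    return out
E
python3 - <<'E'
from h import *
T=cv2.imread("pics/top0.png")[:,:,::-1];Sc=cv2.imread("pics/scene0.png")[:,:,::-1]
ims=[]
for n,I,col,roi in(("top",T,'blue',(185,175,225,250)),("top",T,'yellow',(230,180,280,260)),("scene",Sc,'blue',(245,155,300,210)),("scene",Sc,'yellow',(260,165,312,230)),("top",T,'dark',(292,172,312,240))):
    h,c,th=chull(I,col,roi)
    x0,y0,x1,y1=roi
    print(n,col,th)
    a=cv2.resize(I[y0:y1,x0:x1],None,fx=8,fy=8,interpolation=cv2.INTER_CUBIC)[:,:,::-1].copy()
    cv2.polylines(a,[np.int32((h-[x0,y0]+.5)*8)],True,(0,0,255),1)
    for p,d,k in sides(c):
        print('  ',p,d,k)
        P=lambda q:tuple(int(v) for v in (q-[x0,y0]+.5)*8)
        cv2.line(a,P(p-60*d),P(p+60*d),(0,255,0),1)
    ims.append(cv2.resize(a,(260,400)))
cv2.imwrite("pics/h3.png",np.hstack(ims[:3]));cv2.imwrite("pics/h4.png",np.hstack(ims[3:]))
E
```

```text
top blue 48.094387
   [203.625  186.3659] [0.99   0.1413] 55
   [213.35  209.775] [0.0155 0.9999] 145
   [203.95 235.3 ] [0.9882 0.153 ] 55
   [194.6405 211.375 ] [0.0386 0.9993] 145
top yellow 65.60934
   [250.375  193.6068] [ 0.997  -0.0769] 55
   [263.6075 216.875 ] [0.1469 0.9892] 143
   [258.375 242.975] [ 0.9954 -0.0963] 55
   [245.0898 219.75  ] [0.1721 0.9851] 142
scene blue 30.422972
   [269.975 176.025] [ 0.7071 -0.7071] 93
   [287.775 164.45 ] [0.7521 0.659 ] 22
   [275.0175 183.815 ] [ 0.7127 -0.7015] 100
   [256.425 197.475] [0.6466 0.7629] 23
scene yellow 44.49885
   [281.2894 192.7061] [ 0.6367 -0.7711] 111
   [300.325 177.35 ] [0.8924 0.4513] 33
   [290.725 200.225] [ 0.6369 -0.7709] 113
   [270.2 215.5] [0.7976 0.6032] 28
top dark 120.27745Traceback (most recent call last):
  File "<stdin>", line 10, in <module>
  File "h.py", line 46, in sides
    v=cv2.fitLine(c[k].astype(np.float32),cv2.DIST_HUBER,0,.01,.01).ravel()
      ~~~~~~~~~~~^^^^^^^^^^^^^^^^^^^^^^^^^^^^^^^^^^^^^^^^^^^^^^^^^^
cv2.error: OpenCV(4.12.0) /io/opencv/modules/imgproc/src/linefit.cpp:50: error: (-215:Assertion failed) count > 0 in function 'fitLine2D_wods'
```

```bash
cat > fit.py <<'E'
from h import *
T=cv2.imread("pics/top0.png")[:,:,::-1];Sc=cv2.imread("pics/scene0.png")[:,:,::-1]
def seg(a,b,n=5): return np.linspace(a,b,n)
h=.085;w=.03;t=.01;m=.7
E={'T0':seg((h,-w*m,0),(h,w*m,0)),'Tt':seg((h,-w*m,t),(h,w*m,t)),'Bt':seg((-h,-w*m,t),(-h,w*m,t)),'R0':seg((-h*m,-w,0),(h*m,-w,0)),'Lt':seg((-h*m,w,t),(h*m,w,t))}
def Rp(yaw,pitch=-40): return Ro.from_euler('zy',[yaw,np.radians(pitch)]).as_matrix()
def solve(col,rt,rs):
    st=sides(chull(T,col,rt)[1]); ss=sides(chull(Sc,col,rs)[1])
    obs=[('top','T0',st[0]),('top','R0',st[1]),('top','Bt',st[2]),('top','Lt',st[3]),('scene','Lt',ss[0]),('scene','Tt',ss[1]),('scene','R0',ss[2])]
    def res(p,full=False):
        r=[]
        for n,e,(q,d,_) in obs:
            uv=proj(n,E[e]@Rp(p[3]).T+p[:3]); r.append((uv-q)@np.array([-d[1],d[0]]))
        return np.array(r) if full else np.concatenate(r)
    s=least_squares(res,[.65,.3,.08,0],loss='soft_l1')
    print(col,s.x,np.degrees(s.x[3]));print(res(s.x,True)[:,[0,2,4]])
    return s.x
if __name__=="__main__":
    solve('blue',(185,175,225,250),(245,155,300,210))
    solve('yellow',(230,180,280,260),(260,165,312,230))
    g=T.mean(2)
    for r in (185,200,215,225): print(r,g[r-2:r+3,284:324].mean(0).astype(int))
    for c in (301,): print(g[165:245,c-3:c+4].mean(1).astype(int))
E
python3 fit.py
```

```text
blue [ 0.535   0.3949  0.0804 -0.1234] -7.069449381045828
[[-1.7346 -1.1011 -0.4662]
 [-1.3983 -0.9768 -0.5375]
 [ 0.515   1.2486  1.9836]
 [ 0.8064  1.2648  1.7428]
 [-0.7894 -0.8633 -0.9372]
 [ 0.0754  0.0466  0.0182]
 [ 1.9681  1.757   1.5463]]
yellow [0.5029 0.2437 0.0819 0.0227] 1.2999899910975699
[[-0.8934 -0.8874 -0.8814]
 [-0.7424 -0.76   -0.7783]
 [ 1.1977  1.0685  0.9394]
 [ 1.1733  1.1437  1.1127]
 [-0.354  -0.3623 -0.3705]
 [ 0.1405  0.0123 -0.1136]
 [ 0.7648  0.6906  0.617 ]]
185 [195 194 195 194 187 163 115  71  86 135 177 192 175 144 125 125 125 125
 126 125 125 126 136 162 186 194 197 196 193 189 190 189 185 182 189 194
 194 194 194 195]
200 [195 194 184 179 189 194 196 195 196 196 195 192 171 139 124 126 128 128
 126 127 128 127 130 157 185 197 196 196 196 196 196 193 179 169 185 193
 195 193 194 194]
215 [195 193 183 177 171 152 130 140 166 188 195 194 176 146 132 131 130 131
 131 131 131 129 129 152 185 196 196 196 197 195 195 192 178 171 187 193
 195 195 195 194]
225 [194 194 188 184 161 112  73  81 125 167 184 176 158 140 131 130 131 132
 131 132 132 129 128 149 185 196 195 197 194 196 195 191 176 168 185 194
 195 194 193 194]
[192 193 193 192 193 194 182 148 100  64  34  25  53  93 118 124 124 123
 124 124 125 127 126 125 124 125 125 127 126 125 126 126 126 127 126 126
 126 127 128 127 129 129 129 129 130 129 129 130 130 131 131 131 132 131
 131 131 132 131 131 133 131 133 127 127 162 189 197 196 186 167 172 189
 195 195 195 195 196 195 196 195]
```

```bash
cat > fit2.py <<'E'
from fit import *
def solve2(col,rt,rs,mode):
    st=sides(chull(T,col,rt)[1]); ss=sides(chull(Sc,col,rs)[1])
    obs=[('top','T0',st[0]),('top','R0',st[1]),('top','Bt',st[2]),('top','Lt',st[3]),('scene','Lt',ss[0]),('scene','Tt',ss[1]),('scene','R0',ss[2])]
    sg={'T0':1,'R0':1,'Bt':-1,'Lt':-1}
    def res(p,full=False):
        r=[]
        Rm=Rp(p[3],-40+ (p[5]*10 if 'p' in mode else 0))
        if 'r' in mode: Rm=Rm@Ro.from_euler('x',p[6]).as_matrix()
        for n,e,(q,d,_) in obs:
            uv=proj(n,E[e]@Rm.T+p[:3]); cen=proj(n,p[None,:3])[0]
            nn=np.array([-d[1],d[0]]); nn=nn*np.sign((q-cen)@nn)
            r.append((uv-q)@nn-p[4])
        return np.array(r) if full else np.concatenate(r)
    s=least_squares(res,[.65,.3,.08,0,0,0,0])
    print(col,mode,s.x,np.degrees(s.x[3]),'cost',s.cost);print(res(s.x,True)[:,[0,2,4]].round(2).tolist())
    return s.x
for mode in('','p','pr'):
    solve2('blue',(185,175,225,250),(245,155,300,210),mode)
    solve2('yellow',(230,180,280,260),(260,165,312,230),mode)
def bed():
    g=T.mean(2);
E
python3 fit2.py|grep -v '^[0-9]'
```

```text
blue  [ 0.5346  0.393   0.0852 -0.1484  1.2034  0.      0.    ] -8.502931269227558 cost 1.672692236316042
[[0.79, 0.31, -0.16], [-0.06, 0.01, 0.09], [-0.64, -0.04, 0.55], [-0.06, -0.1, -0.14], [0.43, 0.28, 0.12], [-0.56, -0.4, -0.24], [-0.09, -0.06, -0.02]]Traceback (most recent call last):
  File "fit2.py", line 20, in <module>
    solve2('yellow',(230,180,280,260),(260,165,312,230),mode)
    ~~~~~~^^^^^^^^^^^^^^^^^^^^^^^^^^^^^^^^^^^^^^^^^^^^^^^^^^^
  File "fit2.py", line 15, in solve2
    s=least_squares(res,[.65,.3,.08,0,0,0,0])
    return func(*args, **kwargs)
    vector_fun = VectorFunction(
        fun_wrapped,
    ...<6 lines>...
        workers=workers
    )
    self.J, dct = approx_derivative(
                  ~~~~~~~~~~~~~~~~~^
        self.fun_wrapped, self.x, f0=self.f, **finite_diff_options
        ^^^^^^^^^^^^^^^^^^^^^^^^^^^^^^^^^^^^^^^^^^^^^^^^^^^^^^^^^^
    )
    ^
    J, _nfev = _dense_difference(fun_wrapped, x0, f0, h,
               ~~~~~~~~~~~~~~~~~^^^^^^^^^^^^^^^^^^^^^^^^
                             use_one_sided, method,
                             ^^^^^^^^^^
[... 210 characters left out ...]
gs, **self.kwargs))
                      ~~~~~~~~^^^^^^^^^^^^^^^^^^^^^^^^^^^^^^
    return np.atleast_1d(self.fun(x))
                         ~~~~~~~~^^^
    return self.f(x, *self.args, **self.kwargs)
           ~~~~~~^^^^^^^^^^^^^^^^^^^^^^^^^^^^^^
  File "fit2.py", line 11, in res
    uv=proj(n,E[e]@Rm.T+p[:3]); cen=proj(n,p[None,:3])[0]
                                    ~~~~^^^^^^^^^^^^^^
  File "h.py", line 9, in proj
    fx,fy,cx,cy,R,t=cam(n); p=np.atleast_2d(X)@R.T+t
                    ~~~^^^
  File "h.py", line 7, in cam
    c=optics.get_calibration(n); return c["fx"],c["fy"],c["cx"],c["cy"],np.array(c["R"]),np.array(c["t"])
ValueError: time passes only in moves, steps and waits
```

```bash
python3 - <<'E'
from bench import optics,status
import pickle
pickle.dump({n:optics.get_calibration(n) for n in("scene","top")},open("cal.pkl","wb"))
print(status.state()["time"])
s=open("h.py").read()
s=s.replace("def cam(n):\n    c=optics.get_calibration(n)","import pickle\nCAL=pickle.load(open('cal.pkl','rb'))\ndef cam(n):\n    c=CAL[n]")
open("h.py","w").write(s)
E
python3 fit2.py|grep -v '^[0-9]'
```

```text
0.1
blue  [ 0.5346  0.393   0.0852 -0.1484  1.2034  0.      0.    ] -8.502931269227558 cost 1.672692236316042
[[0.79, 0.31, -0.16], [-0.06, 0.01, 0.09], [-0.64, -0.04, 0.55], [-0.06, -0.1, -0.14], [0.43, 0.28, 0.12], [-0.56, -0.4, -0.24], [-0.09, -0.06, -0.02]]
yellow  [0.5029 0.2427 0.0845 0.0243 0.8108 0.     0.    ] 1.3929754517206634 cost 1.0269888398445586
[[0.33, 0.31, 0.3], [0.22, 0.21, 0.2], [0.26, 0.14, 0.02], [0.11, 0.11, 0.11], [-0.21, -0.19, -0.17], [-0.33, -0.21, -0.1], [-0.28, -0.37, -0.46]]
blue p [ 0.5346  0.393   0.0852 -0.1542  1.1614 -0.0741  0.    ] -8.835910709995755 cost 1.5413720214471454
[[0.64, 0.2, -0.24], [-0.08, 0.06, 0.2], [-0.71, -0.15, 0.42], [0.03, -0.06, -0.15], [0.37, 0.33, 0.29], [-0.57, -0.38, -0.18], [0.07, -0.0, -0.08]]
yellow p [ 0.5029  0.2427  0.0843  0.0181  0.7527 -0.0924  0.    ] 1.0344707473477792 cost 0.805673807507318
[[0.12, 0.15, 0.17], [0.19, 0.25, 0.32], [0.17, 0.02, -0.14], [0.24, 0.18, 0.12], [-0.33, -0.15, 0.02], [-0.3, -0.15, -0.0], [-0.05, -0.29, -0.53]]
blue pr [ 0.5346  0.3929  0.0846 -0.1562  0.9256 -0.1533 -0.0843] -8.950419368930154 cost 0.7614835533490716
[[0.36, 0.2, 0.05], [0.06, 0.18, 0.31], [-0.27, -0.04, 0.2], [0.17, 0.11, 0.04], [-0.1, 0.01, 0.13], [-0.46, -0.27, -0.09], [0.04, -0.2, -0.44]]
yellow pr [ 0.5029  0.2429  0.0847  0.0188  0.8692 -0.0629  0.0534] 1.076538540576153 cost 0.43614150242377864
[[0.27, 0.13, -0.01], [0.09, 0.15, 0.22], [-0.1, -0.05, -0.01], [0.11, 0.04, -0.03], [-0.04, 0.07, 0.18], [-0.43, -0.2, 0.02], [0.04, -0.14, -0.32]]
```

```bash
cat > mag.py <<'E'
from h import *
T=cv2.imread("pics/top0.png")[:,:,::-1]
g=cv2.GaussianBlur(T.mean(2).astype(np.float32),(0,0),.6)
def cross(v,lev,falling):
    for i in range(len(v)-1):
        a,b=v[i],v[i+1]
        if (falling and a>=lev>b) or (not falling and a<=lev<b): return i+(a-lev)/(a-b)
    return np.nan
L=[];R=[];BR=[]
for r in range(188,224):
    if True:
        c=cross(g[r,293:302],160,True); L.append((293+c,r))
        c=cross(g[r,300:312],160,False); R.append((300+c,r))
        k=np.argmin(g[r,312:321]); v=g[r,312+k-1:312+k+2]; BR.append((312+k+.5*(v[0]-v[2])/(v[0]-2*v[1]+v[2]),r))
for nm,P,z in(('bedL',L,.014),('bedR',R,.012),('baseR',BR,.002)):
    P=np.array(P);P=P[np.isfinite(P[:,0])]; X=ray('top',P,z)
    v=cv2.fitLine(X[:,:2].astype(np.float32),cv2.DIST_HUBER,0,.001,.001).ravel(); 
    if v[0]<0: v[:2]*=-1
    print(nm,len(P),'yaw',np.degrees(np.arctan2(v[1],v[0])),'y at x=.57',v[3]+(.57-v[2])*v[1]/v[0])
for c in (297,299,301,303,305):
    col=g[:,c]
    far=cross(col[165:176],115,True)+165; kmin=170+np.argmin(col[170:180]); inn=cross(col[kmin:185],75,False)+kmin
    bot=cross(col[222:232],160,False)+222; bb=231+np.argmin(col[231:238])
    X=[ray('top',(c,far),.048)[0],ray('top',(c,inn),.014)[0],ray('top',(c,bot),.004)[0],ray('top',(c,bb),.003)[0]]
    print(c,np.round([far,inn,bot,bb],2),'x:',np.array([q[0] for q in X]),'y',X[1][1])
E
python3 mag.py
```

```text
bedL 36 yaw -2.146065 y at x=.57 0.119045384
bedR 36 yaw -2.508022 y at x=.57 0.08478505
baseR 36 yaw -3.2603054 y at x=.57 0.053753313
297 [172.71 177.51 228.62 234.  ] x: [0.649  0.6436 0.4778 0.4608] y 0.1137739506168283
299 [172.73 177.56 228.94 234.  ] x: [0.6486 0.643  0.4764 0.4604] y 0.10730883544170705
301 [172.72 177.53 228.93 234.  ] x: [0.6482 0.6427 0.4761 0.46  ] y 0.10083328138256914
303 [172.71 177.56 228.95 234.  ] x: [0.6479 0.6422 0.4756 0.4597] y 0.09436685234380407
305 [172.74 177.6  228.9  234.  ] x: [0.6474 0.6417 0.4754 0.4593] y 0.08790245342034601
```

```bash
cat > pl.py <<'E'
from h import *
import sys
def cur():
    s=status.state(); return s, np.array(s["eef_pos"]), Ro.from_euler('xyz',s["tcp_rot"])
MAG=dict(p=np.array([.558,.1024,0]),yaw=np.radians(-2.6))
def plateR(yaw,pitch=0): return Ro.from_euler('zy',[yaw,np.radians(pitch)])
def toolR(PR,ref):
    M=PR.as_matrix(); best=None
    for s in(1,-1):
        x=-M[:,2]; z=s*M[:,1]; y=np.cross(z,x); Q=Ro.from_matrix(np.c_[x,y,z])
        if best is None or (ref.inv()*Q).magnitude()<(ref.inv()*best).magnitude(): best=Q
    return best
def plan(p,Q,p1,Q1,n,rd=1e-3,ra=.1):
    """n rows; returns rounded rows from (p,Q) to (p1,Q1)"""
    rows=[];p0=p.copy();Q0=Q; dv=(Q0.inv()*Q1).as_rotvec()
    for i in range(1,n+1):
        a=i/n; tp=p0+(p1-p0)*a; tQ=Q0*Ro.from_rotvec(dv*a)
        sh=np.round(Q.inv().apply(tp-p)/rd)*rd; p=p+Q.apply(sh)
        rv=np.degrees((Q.inv()*tQ).as_rotvec()); rv=np.round(rv/ra)*ra
        Q=Q*Ro.from_rotvec(np.radians(rv)); 
        rows.append([sh.round(5).tolist(),rv.round(3).tolist()])
    for i in range(0,n,5): print(str([[ [float('%g'%v) for v in r[0]],[float('%g'%v) for v in r[1]]] for r in rows[i:i+5]]).replace('0.0,','0,').replace('0.0]','0]').replace(' ',''))
    return p,Q
def need(p,Q,p1,Q1): return max(np.linalg.norm(p1-p)/.036, np.degrees((Q.inv()*Q1).magnitude())/6)
def grasp(plate,d=.002):
    PR=plateR(plate[3],-40); return PR, plate[:3]+PR.apply([0,0,.005+d])
BLUE=np.array([.5346,.393,.0845,np.radians(-8.7)]); YEL=np.array([.5029,.2428,.0845,np.radians(1.2)])
E
python3 - <<'E'
from pl import *
s,p,Q=cur(); print(Q.as_matrix())
PR,g=grasp(BLUE); Q1=toolR(PR,Q); pre=g+PR.apply([0,0,.09]); print(g,pre,Q1.as_matrix(),need(p,Q,pre,Q1))
# jar etc
print(ray('top',(211,164),.086))
n=int(np.ceil(need(p,Q,pre,Q1)))+2
p,Q=plan(p,Q,pre,Q1,n); print(p)
E
```

```text
[[-0.0003 -0.9557  0.2943]
 [-0.0015  0.2943  0.9557]
 [-1.     -0.0001 -0.0015]]
[0.5301 0.393  0.0899] [0.4722 0.393  0.1588] [[ 0.6428 -0.7572  0.1159]
 [ 0.      0.1513  0.9885]
 [-0.766  -0.6354  0.0972]] 10.09492964245545
[[0.6808 0.3738 0.086 ]]
[[[0.007,-0.026,-0.008],[-0.6,-0.7,-3.0]],[[0.007,-0.025,-0.009],[-0.6,-0.7,-3.0]],[[0.009,-0.025,-0.009],[-0.7,-0.7,-3.0]],[[0.011,-0.024,-0.01],[-0.6,-0.7,-3.0]],[[0.011,-0.024,-0.01],[-0.6,-0.7,-3.0]]]
[[[0.012,-0.022,-0.01],[-0.6,-0.7,-3.0]],[[0.014,-0.022,-0.011],[-0.6,-0.7,-3.0]],[[0.014,-0.022,-0.011],[-0.7,-0.7,-3.0]],[[0.016,-0.02,-0.012],[-0.6,-0.6,-3.0]],[[0.016,-0.019,-0.012],[-0.6,-0.7,-3.0]]]
[[[0.017,-0.018,-0.012],[-0.6,-0.7,-3.0]],[[0.018,-0.018,-0.013],[-0.6,-0.7,-3.0]],[[0.019,-0.016,-0.013],[-0.6,-0.7,-3.0]]]
[0.4725 0.393  0.159 ]
```

```bash
sed -i "s/'zy'/'ZY'/" fit.py pl.py; python3 fit2.py|grep -v '^[0-9]'
```

```text
blue  [ 0.5345  0.3928  0.0843 -0.1871  0.8881  0.      0.    ] -10.72212292740899 cost 1.4127329945881821
[[0.55, 0.42, 0.3], [0.22, 0.15, 0.07], [0.05, 0.22, 0.39], [-0.02, 0.08, 0.2], [-0.24, -0.23, -0.23], [-0.35, -0.26, -0.18], [-0.25, -0.38, -0.51]]
yellow  [0.5029 0.2427 0.0847 0.035  0.8532 0.     0.    ] 2.0058116953259697 cost 0.7305368533759441
[[0.38, 0.28, 0.18], [0.23, 0.18, 0.12], [0.12, 0.09, 0.07], [0.01, 0.06, 0.11], [-0.14, -0.09, -0.04], [-0.36, -0.22, -0.09], [-0.17, -0.29, -0.42]]
blue p [ 0.5345  0.3928  0.0842 -0.2023  0.7796 -0.1188  0.    ] -11.589710945439876 cost 1.0743439584767347
[[0.26, 0.24, 0.23], [0.22, 0.23, 0.25], [0.01, 0.07, 0.14], [0.14, 0.18, 0.23], [-0.41, -0.2, 0.01], [-0.36, -0.21, -0.06], [0.01, -0.32, -0.66]]
yellow p [ 0.5029  0.2428  0.0845  0.0286  0.8017 -0.0716  0.    ] 1.640676100668648 cost 0.6051271508898517
[[0.21, 0.16, 0.1], [0.21, 0.22, 0.22], [0.07, 0.0, -0.06], [0.12, 0.12, 0.12], [-0.25, -0.08, 0.09], [-0.33, -0.17, -0.02], [-0.01, -0.25, -0.48]]
blue pr [ 0.5346  0.3929  0.0846 -0.2074  0.9256 -0.0918  0.0526] -11.88150971305981 cost 0.7614835533492549
[[0.36, 0.2, 0.05], [0.06, 0.18, 0.31], [-0.27, -0.04, 0.2], [0.17, 0.11, 0.04], [-0.1, 0.01, 0.13], [-0.46, -0.27, -0.09], [0.04, -0.2, -0.44]]
yellow pr [ 0.5029  0.2429  0.0847  0.0248  0.8692 -0.0621  0.0373] 1.418356453257694 cost 0.4361415024238156
[[0.27, 0.13, -0.01], [0.09, 0.15, 0.22], [-0.1, -0.05, -0.01], [0.11, 0.04, -0.03], [-0.04, 0.07, 0.18], [-0.43, -0.2, 0.02], [0.04, -0.14, -0.32]]
```

```bash
sed -i 's/^BLUE=.*/BLUE=np.array([.5345,.3928,.0843,np.radians(-11)]); YEL=np.array([.5029,.2428,.0845,np.radians(1.8)])/' pl.py
python3 - <<'E'
from pl import *
s,p,Q=cur()
PR,g=grasp(BLUE); Q1=toolR(PR,Q); pre=g+PR.apply([0,0,.09]); print(g,pre,Q1.as_matrix(),need(p,Q,pre,Q1))
p,Q=plan(p,Q,pre,Q1,13); print(p)
E
```

```text
[0.5301 0.3937 0.0897] [0.4733 0.4047 0.1586] [[ 0.631  -0.752   0.1908]
 [-0.1226  0.1462  0.9816]
 [-0.766  -0.6428 -0.    ]] 9.94111828303217
[[[0.007,-0.026,-0.008],[-0.4,-0.2,-3.1]],[[0.008,-0.025,-0.007],[-0.5,-0.1,-3.0]],[[0.009,-0.025,-0.008],[-0.4,-0.2,-3.1]],[[0.01,-0.024,-0.009],[-0.5,-0.2,-3.1]],[[0.012,-0.023,-0.008],[-0.4,-0.2,-3.1]]]
[[[0.013,-0.023,-0.009],[-0.5,-0.1,-3.0]],[[0.014,-0.021,-0.009],[-0.4,-0.2,-3.1]],[[0.016,-0.021,-0.009],[-0.5,-0.2,-3.1]],[[0.016,-0.021,-0.009],[-0.4,-0.1,-3.1]],[[0.017,-0.019,-0.009],[-0.5,-0.2,-3.0]]]
[[[0.019,-0.018,-0.01],[-0.4,-0.2,-3.1]],[[0.019,-0.017,-0.01],[-0.5,-0.2,-3.1]],[[0.02,-0.016,-0.01],[-0.4,-0.1,-3.1]]]
[0.4736 0.4047 0.159 ]
```

play_rows(plan=[[[0.007,-0.026,-0.008],[-0.4,-0.2,-3.1]],[[0.008,-0.025,-0.007],[-0.5,-0.1,-3.0]],[[0.009,-0.025,-0.008],[-0.4,-0.2,-3.1]],[[0.01,-0.024,-0.009],[-0.5,-0.2,-3.1]],[[0.012,-0.023,-0.008],[-0.4,-0.2,-3.1]]], hand=0.085)

```text
time: 0.52
eef_pos: [0.2963, 0.5224, 0.212]
tcp_rot: [-1.534, 1.299, -0.222]
wrist_force: [1.1, 0.6, 0.4]
grip_width: 0.0848
```

play_rows(plan=[[[0.013,-0.023,-0.009],[-0.5,-0.1,-3.0]],[[0.014,-0.021,-0.009],[-0.4,-0.2,-3.1]],[[0.016,-0.021,-0.009],[-0.5,-0.2,-3.1]],[[0.016,-0.021,-0.009],[-0.4,-0.1,-3.1]],[[0.017,-0.019,-0.009],[-0.5,-0.2,-3.0]]])

```text
time: 0.93
eef_pos: [0.4076, 0.4491, 0.1793]
tcp_rot: [-1.557, 1.032, -0.204]
wrist_force: [0.7, 0.0, 0.2]
grip_width: 0.0849
```

play_rows(plan=[[[0.019,-0.018,-0.01],[-0.4,-0.2,-3.1]],[[0.019,-0.017,-0.01],[-0.5,-0.2,-3.1]],[[0.02,-0.016,-0.01],[-0.4,-0.1,-3.1]],[[0,0,0],[0,0,0]],[[0,0,0],[0,0,0]]])

```text
time: 1.35
eef_pos: [0.4737, 0.4039, 0.1586]
tcp_rot: [-1.573, 0.872, -0.196]
wrist_force: [-0.2, 0.8, -0.1]
grip_width: 0.0849
```

```bash
cat > shot.py <<'E'
import sys
from h import *
tag=sys.argv[1]; out=[]
for n,roi in(("top",(180,140,340,300)),("scene",(220,110,380,270))):
    I=optics.snapshot(n)[:,:,::-1]; cv2.imwrite(f"pics/{n}_{tag}.png",I)
    x0,y0,x1,y1=roi; out.append(cv2.resize(I[y0:y1,x0:x1],(400,400),interpolation=cv2.INTER_CUBIC))
cv2.imwrite(f"pics/z_{tag}.png",np.hstack(out))
E
python3 shot.py a1
python3 - <<'E'
from pl import *
s,p,Q=cur(); PR,g=grasp(BLUE); Q1=toolR(PR,Q)
p,Q=plan(p,Q,g,Q1,5); print(p,g)
E
```

```text
[[[0.018,0,-0],[-0,0,-0]],[[0.018,0,-0.001],[-0,0,-0]],[[0.019,0,0],[-0,0.1,-0]],[[0.018,0,-0],[-0.1,-0,-0]],[[0.018,0,-0.001],[0,-0,-0]]]
[0.5302 0.3932 0.0899] [0.5301 0.3937 0.0897]
```

View pics/z_a1.png

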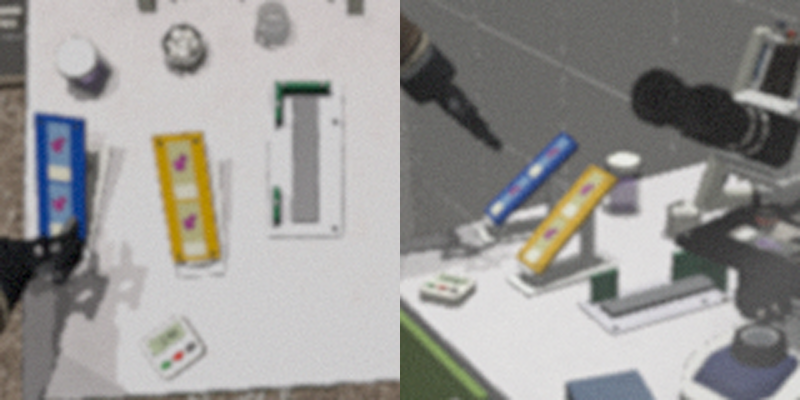

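play_rows(plan=[[[0.018,0,0],[0,0,0]],[[0.018,0,-0.001],[0,0,0]],[[0.019,0,0],[0,0,0]],[[0.018,0,0],[0,0,0]],[[0.01,0,0],[0,0,0]]])

```text
time: 1.87
eef_pos: [0.5264, 0.3947, 0.0953]
tcp_rot: [-1.568, 0.873, -0.19]
wrist_force: [1.0, 0.1, 0.2]
grip_width: 0.085
```

play_rows(plan=[[[0.008,0,0],[0,0,0]],[[0,0,0],[0,0,0]]])

```text
time: 2.03
eef_pos: [0.5313, 0.3931, 0.0893]
tcp_rot: [-1.569, 0.872, -0.192]
wrist_force: [-0.9, 0.4, 0.2]
grip_width: 0.0851
```

```bash
python3 shot.py a2
```

```text
(no output)
```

View pics/z_a2.png

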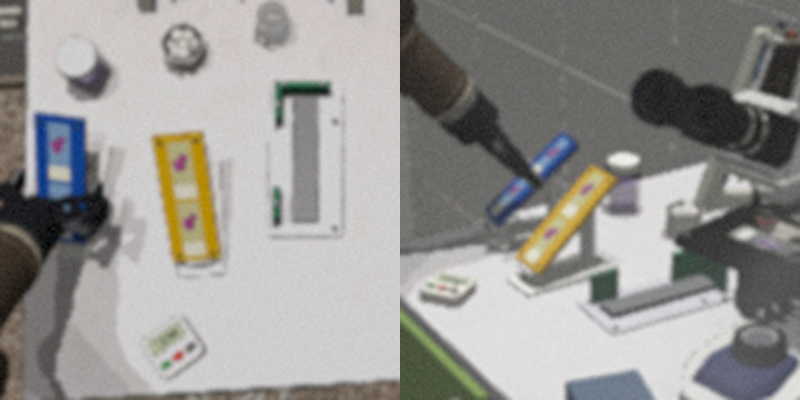

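play_rows(plan=[[[0,0,0],[0,0,0]],[[0,0,0],[0,0,0]],[[0,0,0],[0,0,0]],[[0,0,0],[0,0,0]]], hand=0.04)

```text
time: 2.47
eef_pos: [0.5304, 0.3941, 0.0909]
tcp_rot: [-1.566, 0.872, -0.188]
wrist_force: [-5.7, -1.7, 6.8]
grip_width: 0.058
```

play_rows(plan=[[[0,0,0],[0,0,0]],[[0,0,0],[0,0,0]],[[0,0,0],[0,0,0]]])

```text
time: 2.72
eef_pos: [0.5304, 0.3941, 0.091]
tcp_rot: [-1.566, 0.872, -0.188]
wrist_force: [-5.8, -0.8, 7.5]
grip_width: 0.058
```

play_rows(plan=[[[-0.004,0,0],[0,0,0]],[[-0.01,0,0],[0,0,0]],[[-0.02,0,0],[0,0,0]],[[-0.03,0,0],[0,0,0]],[[-0.03,0,0],[0,0,0]]])

```text
time: 3.13
eef_pos: [0.4703, 0.4039, 0.1625]
tcp_rot: [-1.571, 0.873, -0.194]
wrist_force: [-1.0, 0.6, -1.5]
grip_width: 0.0578
```

```bash
python3 shot.py a3
python3 - <<'E'
from pl import *
s,p,Q=cur(); print(s["wrist_force"],s["ft_torque"],s["grip_width"])
MP=plateR(MAG["yaw"]); Q1=toolR(MP,Q)
d=.002
home=MAG["p"]+[0,0,.014]+MP.apply([-.006,-.005,.005+d]); print(home)
up=home.copy(); up[2]=.20
mid=np.array([.46,.28,.27])
Qm=Ro.concatenate([Q,Q1]); from scipy.spatial.transform import Slerp
Qm=Slerp([0,1],Qm)(.45)
print(need(p,Q,mid,Qm),need(mid,Qm,up,Q1))
a=plan(p,Q,mid,Qm,8); a=plan(*a,up,Q1,7); print(a[0],up)
E
```

```text
[ 0.4665  0.1575 -1.7433] [0.2284 0.9133 0.0265] 0.058122283419753
[0.5518 0.0977 0.021 ]
4.60034054658598 5.994146386705291
[[[-0.009,-0.01,-0.016],[-0.5,-0.1,2.2]],[[-0.009,-0.009,-0.016],[-0.4,-0.2,2.3]],[[-0.01,-0.009,-0.016],[-0.5,-0.1,2.2]],[[-0.01,-0.009,-0.016],[-0.4,-0.2,2.3]],[[-0.011,-0.008,-0.016],[-0.5,-0.1,2.2]]]
[[[-0.01,-0.007,-0.016],[-0.4,-0.1,2.3]],[[-0.012,-0.007,-0.016],[-0.5,-0.2,2.2]],[[-0.011,-0.006,-0.016],[-0.4,-0.1,2.3]]]
[[[0.016,-0.011,-0.024],[-0.6,-0.2,3.1]],[[0.014,-0.012,-0.024],[-0.7,-0.2,3.2]],[[0.014,-0.012,-0.025],[-0.6,-0.2,3.1]],[[0.014,-0.013,-0.024],[-0.6,-0.2,3.1]],[[0.012,-0.014,-0.025],[-0.7,-0.2,3.2]]]
[[[0.012,-0.013,-0.025],[-0.6,-0.2,3.1]],[[0.011,-0.014,-0.026],[-0.6,-0.2,3.1]]]
[0.5515 0.0972 0.1998] [0.5518 0.0977 0.2   ]
```

View pics/z_a3.png

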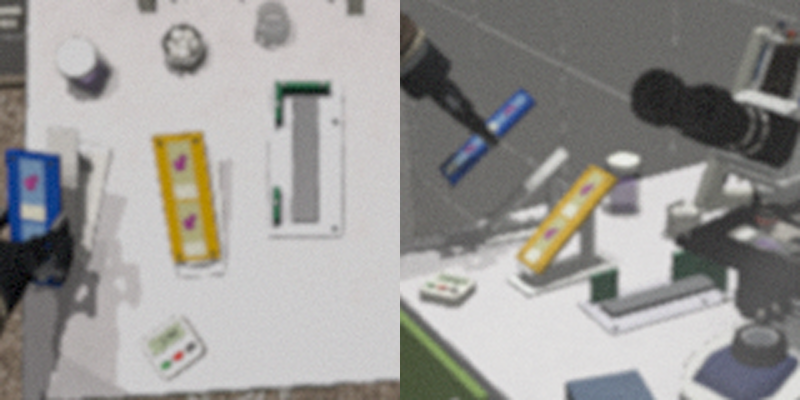

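play_rows(plan=[[[-0.009,-0.01,-0.016],[-0.5,-0.1,2.2]],[[-0.009,-0.009,-0.016],[-0.4,-0.2,2.3]],[[-0.01,-0.009,-0.016],[-0.5,-0.1,2.2]],[[-0.01,-0.009,-0.016],[-0.4,-0.2,2.3]],[[-0.011,-0.008,-0.016],[-0.5,-0.1,2.2]]])

```text
time: 3.65
eef_pos: [0.4652, 0.3233, 0.2289]
tcp_rot: [-1.595, 1.07, -0.173]
wrist_force: [-0.0, 0.3, -2.2]
grip_width: 0.0578
```

play_rows(plan=[[[-0.01,-0.007,-0.016],[-0.4,-0.1,2.3]],[[-0.012,-0.007,-0.016],[-0.5,-0.2,2.2]],[[-0.011,-0.006,-0.016],[-0.4,-0.1,2.3]]])

```text
time: 3.9
eef_pos: [0.4613, 0.2758, 0.2681]
tcp_rot: [-1.609, 1.189, -0.165]
wrist_force: [1.0, 0.7, -2.6]
grip_width: 0.0583
```

play_rows(plan=[[[0.016,-0.011,-0.024],[-0.6,-0.2,3.1]],[[0.014,-0.012,-0.024],[-0.7,-0.2,3.2]],[[0.014,-0.012,-0.025],[-0.6,-0.2,3.1]],[[0.014,-0.013,-0.024],[-0.6,-0.2,3.1]],[[0.012,-0.014,-0.025],[-0.7,-0.2,3.2]]])

```text
time: 4.32
eef_pos: [0.5272, 0.1455, 0.2183]
tcp_rot: [-1.659, 1.464, -0.158]
wrist_force: [0.2, 0.9, -1.4]
grip_width: 0.0579
```

play_rows(plan=[[[0.012,-0.013,-0.025],[-0.6,-0.2,3.1]],[[0.011,-0.014,-0.026],[-0.6,-0.2,3.1]],[[0,0,0],[0,0,0]],[[0,0,0],[0,0,0]]])

```text
time: 4.65
eef_pos: [0.553, 0.0905, 0.1971]
tcp_rot: [2.99, 1.563, -1.778]
wrist_force: [0.1, -0.3, -1.3]
grip_width: 0.0578
```

```bash
python3 shot.py a4
python3 - <<'E'
from pl import *
s,p,Q=cur(); print(s["wrist_force"],s["ft_torque"],s["grip_width"],s["joints"]);print(Q.as_matrix())
MP=plateR(MAG["yaw"]); Q1=toolR(MP,Q)
home=MAG["p"]+[0,0,.014]+MP.apply([-.006,-.005,.007])
t=home.copy(); t[2]=.045
a=plan(p,Q,t,Q1,6); print(a[0],home)
E
```

```text
[ 0.2277  0.6039 -2.1067] [0.0331 0.001  0.047 ] 0.05800259199041441 [-0.5438  0.3575  0.366   1.8305 -0.1449  0.9816  1.4027]
[[-0.0002 -0.9987  0.0501]
 [-0.0054  0.0501  0.9987]
 [-1.     -0.0001 -0.0054]]
[[[0.025,0,0.001],[-0,-0.1,0]],[[0.026,0,0],[-0.1,-0,0]],[[0.026,0,0.001],[-0,-0.1,0]],[[0.025,0,0.001],[-0.1,-0,0]],[[0.026,0,0],[-0,-0.1,0]]]
[[[0.025,0.001,0.001],[-0.1,-0,0]]]
[0.5513 0.0978 0.045 ] [0.5518 0.0977 0.021 ]
```

View pics/z_a4.png

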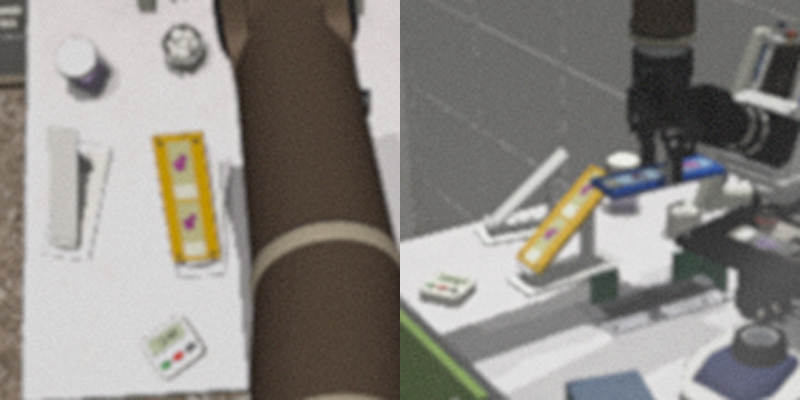

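play_rows(plan=[[[0.02,0.002,0.002],[-0.1,-0.1,0]],[[0.03,0.002,0.002],[-0.1,-0.1,0]],[[0.03,0,0.001],[-0.1,-0.1,0]],[[0.03,0,0],[0,0,0]],[[0.03,0,0],[0,0,0]]])

```text
time: 5.17
eef_pos: [0.5485, 0.1012, 0.058]
tcp_rot: [-1.06, 1.568, 0.47]
wrist_force: [0.5, 0.7, -1.5]
grip_width: 0.0579
```

play_rows(plan=[[[0.012,0,0],[0,0,0]],[[0,0,0],[0,0,0]],[[0,0,0],[0,0,0]]])

```text
time: 5.42
eef_pos: [0.549, 0.0997, 0.047]
tcp_rot: [-1.494, 1.57, 0.034]
wrist_force: [-0.3, 0.4, -1.7]
grip_width: 0.0578
```

```bash
python3 shot.py a5
python3 - <<'E'
from pl import *
s,p,Q=cur(); print(p,s["wrist_force"],s["ft_torque"],s["grip_width"]);print(Q.as_matrix())
MP=plateR(MAG["yaw"]); Q1=toolR(MP,Q)
print(np.degrees((Q.inv()*Q1).as_rotvec()))
I=cv2.imread("pics/scene_a5.png")[150:270,250:410]; cv2.imwrite("pics/q5.png",cv2.resize(I,(800,600),interpolation=cv2.INTER_CUBIC))
E
```

```text
[0.5503 0.0995 0.0483] [ 0.9221 -0.2141 -1.5311] [ 0.0306 -0.0406 -0.0176] 0.05805731972121586
[[ 0.0039 -0.999   0.0439]
 [ 0.0008  0.0439  0.999 ]
 [-1.     -0.0038  0.001 ]]
[0.0828 0.0568 0.2188]
```

View pics/q5.png

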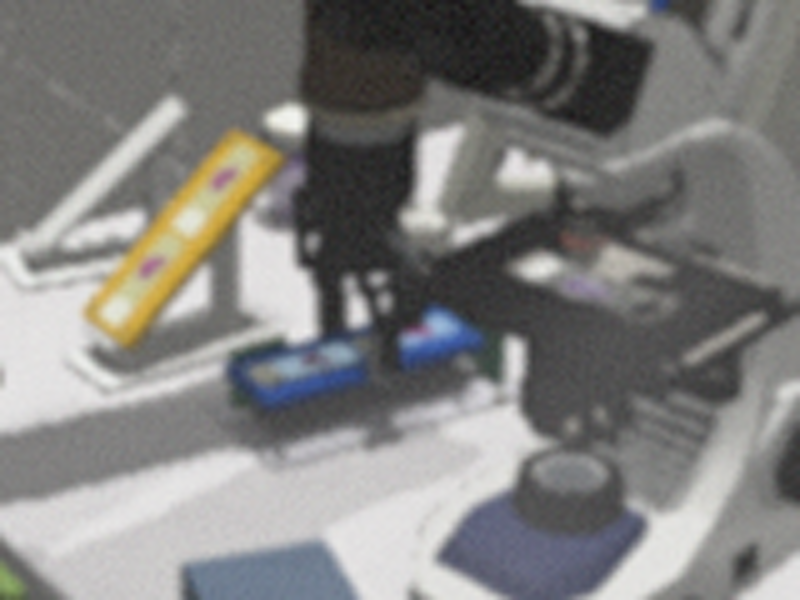

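play_rows(plan=[[[0.005,0,-0.003],[0,0,0]],[[0.009,0,0],[0,0,0]],[[0.006,0,0],[0,0,0]],[[0,0,0],[0,0,0]]])

```text
time: 5.85
eef_pos: [0.549, 0.0955, 0.0257]
tcp_rot: [-1.801, 1.57, -0.275]
wrist_force: [-0.6, 0.0, -0.7]
grip_width: 0.058
```

play_rows(plan=[[[0.002,0,0],[0,0,0]],[[0.002,0,0],[0,0,0]]])

```text
time: 6.02
eef_pos: [0.5491, 0.0956, 0.0252]
tcp_rot: [-0.341, 1.57, 1.185]
wrist_force: [-18.9, -3.3, 63.0]
grip_width: 0.0582
```

play_rows(plan=[[[-0.003,0,0],[0,0,0]],[[0,0,0],[0,0,0]]])

```text
time: 6.18
eef_pos: [0.5495, 0.0958, 0.0262]
tcp_rot: [-1.326, 1.569, 0.2]
wrist_force: [-0.1, 0.6, -2.3]
grip_width: 0.0579
```

```bash
python3 shot.py a6
python3 - <<'E'
from pl import *
s,p,Q=cur(); print(p,s["wrist_force"],s["ft_torque"],s["grip_width"]);print(Q.as_matrix())
I=cv2.imread("pics/scene_a6.png")[190:270,280:360]; cv2.imwrite("pics/q6.png",cv2.resize(I,(600,600),interpolation=cv2.INTER_CUBIC))
E
```

```text
[0.5492 0.0958 0.0255] [-1.4699  0.1112  7.3856] [-0.1256  0.3272 -0.0162] 0.05771442940551432
[[ 0.0014 -0.999   0.0446]
 [ 0.0001  0.0446  0.999 ]
 [-1.     -0.0014  0.0001]]
```

View pics/q6.png

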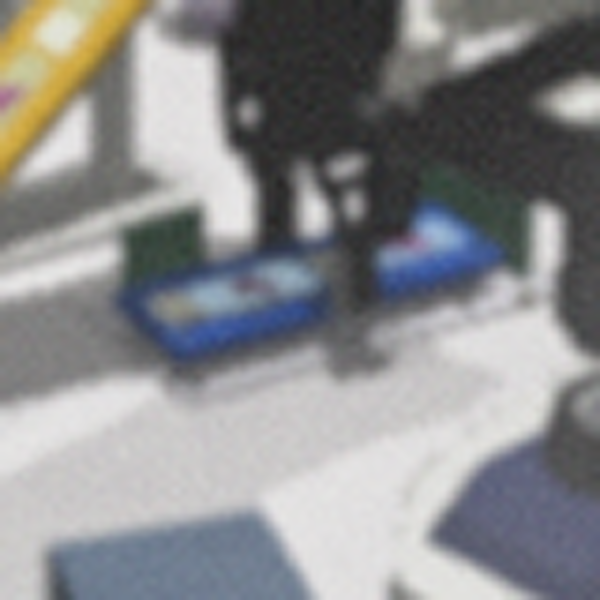

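play_rows(plan=[[[0,0,0],[0,0,0]],[[0,0,0],[0,0,0]],[[0,0,0],[0,0,0]]], hand=0.07)

```text
time: 6.53
eef_pos: [0.5489, 0.0957, 0.025]
tcp_rot: [-2.226, 1.57, -0.7]
wrist_force: [-0.0, 0.1, 0.2]
grip_width: 0.0703
```

```bash
python3 shot.py a7
python3 - <<'E'
from pl import *
s,p,Q=cur(); print(p,s["wrist_force"],s["ft_torque"],s["grip_width"]);print(Q.as_matrix())
I=cv2.imread("pics/scene_a7.png")[190:270,280:360]; cv2.imwrite("pics/q7.png",cv2.resize(I,(600,600),interpolation=cv2.INTER_CUBIC))
E
```

```text
[0.5489 0.0957 0.0251] [-0.3899  0.458  -0.1329] [ 0.0259 -0.0202  0.0199] 0.0698508133091018
[[ 0.0006 -0.999   0.0446]
 [-0.0003  0.0446  0.999 ]
 [-1.     -0.0006 -0.0003]]
```

View pics/q7.png

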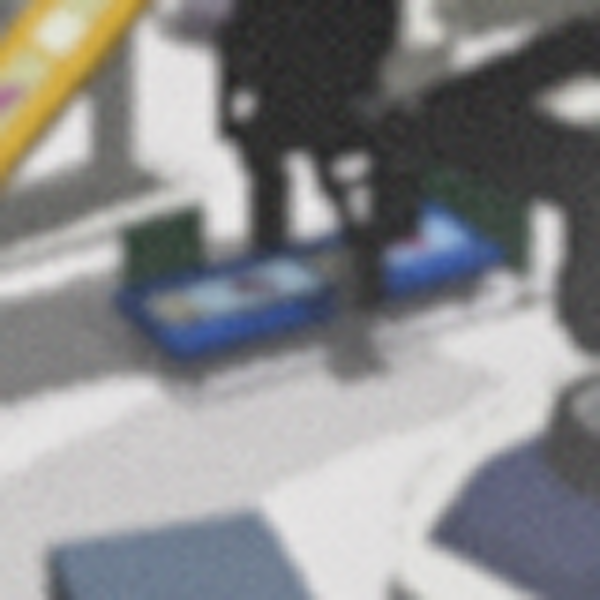

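play_rows(plan=[[[0,0,0],[0,0,0]],[[0,0,0],[0,0,0]],[[0,0,0],[0,0,0]],[[0,0,0],[0,0,0]]], hand=0.04)

```text
time: 6.97
eef_pos: [0.549, 0.0958, 0.0257]
tcp_rot: [-1.477, 1.57, 0.049]
wrist_force: [-1.6, -0.1, 5.1]
grip_width: 0.0584
```

```bash
cat > st.py <<'E'
from pl import *
s,p,Q=cur(); print(round(s["time"],2),'p',p,'F',s["wrist_force"],'T',s["ft_torque"],'w',round(s["grip_width"],4)); M=Q.as_matrix()
print('yaw',np.degrees(np.arctan2(-M[1,1],-M[0,1])).round(2),'toolx',M[:,0])
E
python3 st.py
```

```text
6.97 p [0.549  0.0958 0.0257] F [-1.6419 -0.1499  5.1352] T [-0.0444  0.4076 -0.0384] w 0.0584
yaw -2.57 toolx [ 0.0009  0.     -1.    ]
```

play_rows(plan=[[[0,-0.002,0],[0,0,0]],[[0,-0.002,0],[0,0,0]],[[0,-0.001,0],[0,0,0]]])

```text
time: 7.22
eef_pos: [0.5512, 0.0957, 0.0256]
tcp_rot: [1.556, 1.566, 3.083]
wrist_force: [-9.3, 1.0, 13.7]
grip_width: 0.0578
```

play_rows(plan=[[[0,-0.001,0],[0,0,0]]])

```text
time: 7.3
eef_pos: [0.5524, 0.0957, 0.0256]
tcp_rot: [1.555, 1.567, 3.082]
wrist_force: [-10.7, 0.4, 15.2]
grip_width: 0.0579
```

play_rows(plan=[[[0,-0.0005,0],[0,0,0]]])

```text
time: 7.38
eef_pos: [0.553, 0.0957, 0.0256]
tcp_rot: [1.542, 1.567, 3.069]
wrist_force: [-10.6, 0.5, 14.5]
grip_width: 0.058
```

play_rows(plan=[[[-0.0007,0,0],[0,0,0]],[[0,0,0],[0,0,0]]])

```text
time: 7.55
eef_pos: [0.5555, 0.0955, 0.026]
tcp_rot: [-1.659, 1.57, -0.133]
wrist_force: [0.5, -0.9, -2.4]
grip_width: 0.0583
```

play_rows(plan=[[[0,-0.001,0],[0,0,0]]])

```text
time: 7.63
eef_pos: [0.5565, 0.0954, 0.0259]
tcp_rot: [-1.863, 1.57, -0.337]
wrist_force: [-0.1, -0.2, -2.9]
grip_width: 0.058
```

play_rows(plan=[[[0,-0.001,0],[0,0,0]]])

```text
time: 7.72
eef_pos: [0.5577, 0.0953, 0.0259]
tcp_rot: [-1.853, 1.57, -0.326]
wrist_force: [0.2, 0.7, -1.5]
grip_width: 0.0581
```

play_rows(plan=[[[0,-0.001,0],[0,0,0]]])

```text
time: 7.8
eef_pos: [0.5588, 0.0953, 0.0259]
tcp_rot: [-1.826, 1.57, -0.3]
wrist_force: [-0.6, -0.2, -1.7]
grip_width: 0.0582
```

play_rows(plan=[[[0,0,0.002],[0,0,0]],[[0,0,0],[0,0,0]]])

```text
time: 7.97
eef_pos: [0.5588, 0.0977, 0.026]
tcp_rot: [-1.493, 1.57, 0.033]
wrist_force: [0.4, -0.3, -2.7]
grip_width: 0.0581
```

Approach the side fence next, in small steps.

play_rows(plan=[[[0,0,0.0015],[0,0,0]]])

```text
time: 8.05
eef_pos: [0.5586, 0.0987, 0.026]
tcp_rot: [-1.934, 1.57, -0.408]
wrist_force: [-0.1, 0.4, -1.6]
grip_width: 0.0581
```

play_rows(plan=[[[0,0,0.001],[0,0,0]]])

```text
time: 8.13
eef_pos: [0.5587, 0.1, 0.026]
tcp_rot: [-1.679, 1.57, -0.152]
wrist_force: [0.5, -0.6, -2.4]
grip_width: 0.058
```

play_rows(plan=[[[0,0,0.001],[0,0,0]]])

```text
time: 8.22
eef_pos: [0.5587, 0.101, 0.026]
tcp_rot: [-1.658, 1.57, -0.131]
wrist_force: [-0.8, -0.4, -2.0]
grip_width: 0.0584
```

play_rows(plan=[[[0,0,0.001],[0,0,0]]])

```text
time: 8.3
eef_pos: [0.5587, 0.1017, 0.0261]
tcp_rot: [-2.04, 1.57, -0.514]
wrist_force: [-0.3, -3.0, -0.9]
grip_width: 0.0583
```

```bash
python3 st.py
```

```text
8.3 p [0.5587 0.1017 0.0261] F [-0.2653 -3.0028 -0.8936] T [-0.7501 -0.0155 -0.259 ] w 0.0583
yaw -2.57 toolx [ 0.0008 -0.0004 -1.    ]
```

play_rows(plan=[[[0,0,0],[0.4,0,0]],[[0,0,0],[0,0,0]]])

```text
time: 8.47
eef_pos: [0.5588, 0.1019, 0.0261]
tcp_rot: [-1.606, 1.57, -0.087]
wrist_force: [0.4, 0.5, -1.8]
grip_width: 0.0581
```

```bash
python3 st.py
```

```text
8.47 p [0.5588 0.1019 0.0261] F [ 0.437   0.5178 -1.7601] T [0.0045 0.0018 0.0549] w 0.0581
yaw -2.98 toolx [ 0.001  -0.0001 -1.    ]
```

play_rows(plan=[[[0,0,0.0005],[0,0,0]],[[0,0,0],[0,0,0]]])

```text
time: 8.63
eef_pos: [0.5589, 0.1021, 0.0261]
tcp_rot: [-1.909, 1.57, -0.39]
wrist_force: [0.7, -0.9, -1.6]
grip_width: 0.0576
```

```bash
python3 st.py
```

```text
8.63 p [0.5589 0.1021 0.0261] F [ 0.696  -0.9349 -1.581 ] T [-0.2567  0.0134 -0.0631] w 0.0576
yaw -2.97 toolx [ 0.001  -0.0004 -1.    ]
```

play_rows(plan=[[[0,0,0.0005],[0,0,0]],[[0,0,0],[0,0,0]]])

```text
time: 8.8
eef_pos: [0.5589, 0.1022, 0.0261]
tcp_rot: [-2.271, 1.57, -0.752]
wrist_force: [-0.3, -3.0, -1.0]
grip_width: 0.058
```

```bash
python3 st.py
```

```text
8.8 p [0.5589 0.1022 0.0261] F [-0.3253 -2.9564 -0.9992] T [-0.7327  0.0887 -0.0118] w 0.058
yaw -2.98 toolx [ 0.0009 -0.0008 -1.    ]
```

play_rows(plan=[[[0,-0.001,0],[0,0,0]]])

```text
time: 8.88
eef_pos: [0.5592, 0.1021, 0.0259]
tcp_rot: [2.785, 1.57, -1.979]
wrist_force: [-2.7, -4.4, -1.7]
grip_width: 0.0582
```

play_rows(plan=[[[0,-0.001,0],[0,0,0]]])

```text
time: 8.97
eef_pos: [0.56, 0.1021, 0.0258]
tcp_rot: [2.375, 1.57, -2.39]
wrist_force: [-2.9, -4.1, -1.2]
grip_width: 0.0579
```

play_rows(plan=[[[0,-0.001,0],[0,0,0]]])

```text
time: 9.05
eef_pos: [0.5608, 0.102, 0.0257]
tcp_rot: [2.185, 1.569, -2.579]
wrist_force: [-4.9, -3.5, 1.7]
grip_width: 0.0581
```

```bash
python3 st.py
```

```text
9.05 p [0.5608 0.102  0.0257] F [-4.877  -3.4825  1.6654] T [-0.7725  1.1028  0.0144] w 0.0581
yaw -2.97 toolx [-0.0014 -0.0009 -1.    ]
```

play_rows(plan=[[[-0.0002,-0.001,0],[0,0,0]],[[0,0,0],[0,0,0]]])

```text
time: 9.22
eef_pos: [0.5622, 0.1019, 0.0259]
tcp_rot: [2.524, 1.57, -2.24]
wrist_force: [-2.3, -3.9, -1.0]
grip_width: 0.058
```

play_rows(plan=[[[0,-0.001,0],[0,0,0]],[[0,0,0],[0,0,0]]])

```text
time: 9.38
eef_pos: [0.5623, 0.1019, 0.0258]
tcp_rot: [1.983, 1.568, -2.781]
wrist_force: [-6.3, -4.8, 0.8]
grip_width: 0.058
```

```bash
python3 st.py; python3 shot.py a8
python3 - <<'E'
import cv2
I=cv2.imread("pics/scene_a8.png")[190:270,280:360]; cv2.imwrite("pics/q8.png",cv2.resize(I,(600,600),interpolation=cv2.INTER_CUBIC))
E
```

```text
9.38 p [0.5623 0.1019 0.0258] F [-6.2854 -4.7765  0.7533] T [-0.8364  1.0633 -0.0276] w 0.058
yaw -2.98 toolx [-0.0024 -0.0009 -1.    ]
```

View pics/q8.png

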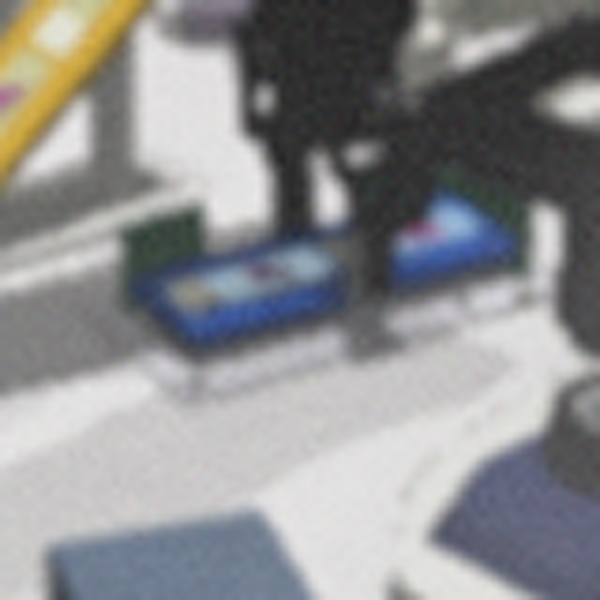

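play_rows(plan=[[[0,-0.0007,0],[0,0,0]],[[0,0,0],[0,0,0]]])

```text
time: 9.65
eef_pos: [0.5624, 0.1019, 0.0257]
tcp_rot: [1.856, 1.567, -2.908]
wrist_force: [-7.6, -3.7, 2.3]
grip_width: 0.0579
```

```bash
python3 st.py
```

```text
9.65 p [0.5624 0.1019 0.0257] F [-7.6258 -3.6576  2.3048] T [-0.8919  1.4576 -0.0428] w 0.0579
yaw -2.97 toolx [-0.0037 -0.0009 -1.    ]
```

play_rows(plan=[[[0.0003,0,0],[0,0,0]],[[0,0,0],[0,0,0]]])

```text
time: 9.82
eef_pos: [0.5624, 0.102, 0.0257]
tcp_rot: [1.832, 1.567, -2.932]
wrist_force: [-8.5, -5.3, 5.2]
grip_width: 0.0581
```

```bash
python3 st.py
```

```text
9.82 p [0.5624 0.102  0.0257] F [-8.5398 -5.2864  5.1686] T [-0.9048  1.7309  0.0172] w 0.0581
yaw -2.97 toolx [-0.0036 -0.0008 -1.    ]
```

play_rows(plan=[[[0,0,0],[0,0,0]],[[0,0,0],[0,0,0]],[[0,0,0],[0,0,0]]], hand=0.075)

```text
time: 10.07
eef_pos: [0.5655, 0.1035, 0.0264]
tcp_rot: [-1.21, 1.568, 0.309]
wrist_force: [0.6, -0.1, -0.3]
grip_width: 0.0751
```

```bash
python3 st.py
```

```text
10.07 p [0.5655 0.1035 0.0264] F [ 0.5739 -0.1127 -0.2722] T [ 0.005  -0.0196  0.0011] w 0.0751
yaw -2.92 toolx [ 0.0029  0.0009 -1.    ]
```

play_rows(plan=[[[-0.01,0,0],[0,0,0]],[[-0.025,0,0],[0,0,0]],[[-0.035,0,0],[0,0,0]],[[-0.036,0,0],[0,0,0]],[[-0.036,0,0],[0,0,0]]], hand=0.085)

```text
time: 10.48
eef_pos: [0.5645, 0.1027, 0.1704]
tcp_rot: [-1.497, 1.569, 0.022]
wrist_force: [1.1, 0.8, 0.4]
grip_width: 0.0848
```

Run:
```python
from pl import *
s,p,Q=cur(); print(p)
Y=YEL.copy(); Y[2]=.081
PR,g=grasp(Y,.002); Q1=toolR(PR,Q); pre=g+PR.apply([0,0,.11]); print(g,pre,need(p,Q,pre,Q1))
a=plan(p,Q,pre,Q1,9); print(a[0])
```

```text
[0.5645 0.1027 0.1704]
[0.4984 0.2427 0.0864] [0.4277 0.2404 0.1706] 6.696303859697799
[[[-0,0.016,0.015],[-0.5,-0.2,-4.4]],[[-0.001,0.016,0.014],[-0.5,-0.2,-4.5]],[[-0.003,0.015,0.015],[-0.5,-0.2,-4.4]],[[-0.003,0.015,0.015],[-0.5,-0.1,-4.4]],[[-0.005,0.015,0.015],[-0.5,-0.2,-4.5]]]
[[[-0.006,0.014,0.015],[-0.5,-0.2,-4.4]],[[-0.006,0.014,0.016],[-0.6,-0.2,-4.4]],[[-0.008,0.013,0.015],[-0.5,-0.2,-4.5]],[[-0.009,0.012,0.016],[-0.5,-0.2,-4.4]]]
[0.4274 0.2407 0.1708]
```

play_rows(plan=[[[-0.01,0.016,0.015],[-0.5,-0.2,-4.4]],[[-0.001,0.016,0.014],[-0.5,-0.2,-4.5]],[[-0.003,0.015,0.015],[-0.5,-0.2,-4.4]],[[-0.003,0.015,0.015],[-0.5,-0.1,-4.4]],[[-0.005,0.015,0.015],[-0.5,-0.2,-4.5]]])

```text
time: 10.9
eef_pos: [0.4906, 0.1774, 0.1794]
tcp_rot: [-1.547, 1.192, 0.014]
wrist_force: [0.9, -0.3, 0.5]
grip_width: 0.0847
```

play_rows(plan=[[[-0.006,0.014,0.015],[-0.5,-0.2,-4.4]],[[-0.006,0.014,0.016],[-0.6,-0.2,-4.4]],[[-0.008,0.013,0.015],[-0.5,-0.2,-4.5]],[[-0.009,0.012,0.016],[-0.5,-0.2,-4.4]],[[0,0,0],[0,0,0]]])

```text
time: 11.32
eef_pos: [0.4564, 0.2081, 0.1793]
tcp_rot: [-1.6, 1.022, -0.021]
wrist_force: [-0.2, -0.2, 0.5]
grip_width: 0.0852
```

```bash
python3 shot.py b1; python3 st.py;python3 - <<'E'
import cv2,numpy as np
a=cv2.imread("pics/scene_b1.png")[200:260,280:350];b=cv2.imread("pics/top_b1.png")[165:240,275:335]
cv2.imwrite("pics/q9.png",np.hstack([cv2.resize(a,(400,400),interpolation=cv2.INTER_CUBIC),cv2.resize(b,(400,400),interpolation=cv2.INTER_CUBIC)]))
E
```

```text
11.42 p [0.4579 0.2068 0.1795] F [-0.2318  0.172   0.2481] T [ 0.042   0.4919 -0.0126] w 0.085
yaw 0.86 toolx [ 0.519  -0.0124 -0.8547]
```

View pics/z_b1.png

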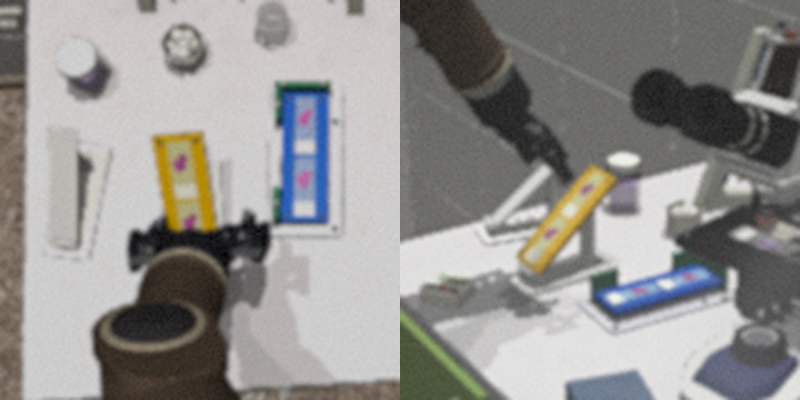

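View pics/q9.png

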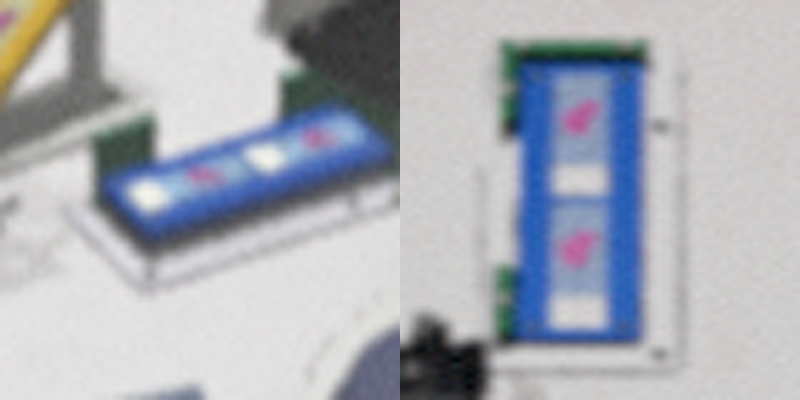

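Run:
```python
from pl import *
I=cv2.imread("pics/top_b1.png")[:,:,::-1]
h,c,th=chull(I,'blue',(287,170,316,234))
for p,d,k in sides(c):
    X=ray('top',[p-8*d,p,p+8*d],.024); v=X[2]-X[0]
    a=np.degrees(np.arctan2(v[1],v[0])); print(p,k,X[1],'ang',(a+90)%180-90)
s,p,Q=cur()
print(s["joints"],s["joint_vel"])
Y=YEL.copy(); Y[2]=.081
PR,g=grasp(Y,.002); Q1=toolR(PR,Q); pre=g+PR.apply([0,0,.10]); print(g,pre,need(p,Q,pre,Q1))
a=plan(p,Q,pre,Q1,5); print(a[0])
```

```text
[292.525 202.5  ] 147 [0.5588 0.1312 0.024 ] ang -2.9323735613532307
[303.6   176.125] 54 [0.6439 0.0919 0.024 ] ang 86.59037546092446
[310.5042 202.375 ] 147 [0.5559 0.0743 0.024 ] ang -3.512637474217101
[300.35 228.3 ] 53 [0.4747 0.1103 0.024 ] ang 85.39682944725365
[-1.3146  0.1074  0.5847  2.3632  0.8572  0.4154  0.0873] [ 0.0441  0.0092  0.0021 -0.0193 -0.0315 -0.0012  0.0377]
[0.4984 0.2427 0.0864] [0.4342 0.2406 0.163 ] 1.4901129042207557
[[[0,0.006,0.007],[-0.1,-0.3,-1.8]],[[0,0.005,0.007],[-0.2,-0.4,-1.7]],[[0,0.006,0.007],[-0.1,-0.3,-1.8]],[[0,0.006,0.006],[-0.1,-0.4,-1.7]],[[0,0.005,0.007],[-0.2,-0.3,-1.8]]]
[0.4344 0.2403 0.1633]
```

Run:
```python
from pl import *
s,p,Q=cur()
I=cv2.imread("pics/scene_b1.png"); x0,y0=265,150; k=10
a=cv2.resize(I[y0:y0+60,x0:x0+60],None,fx=k,fy=k,interpolation=cv2.INTER_CUBIC)
for zz,col in((-.0425,(0,255,0)),(.0425,(0,0,255))):
    for xx in(-.02,-.01,0,.014):
        uv=proj("scene",p+Q.apply([xx,0,zz]))[0]; q=tuple(int(v) for v in (uv-[x0,y0]+.5)*k); cv2.circle(a,q,4,col if xx!=0 else (255,255,255),-1)
cv2.imwrite("pics/q10.png",a)
```

```text
(no output)
```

View pics/q10.png

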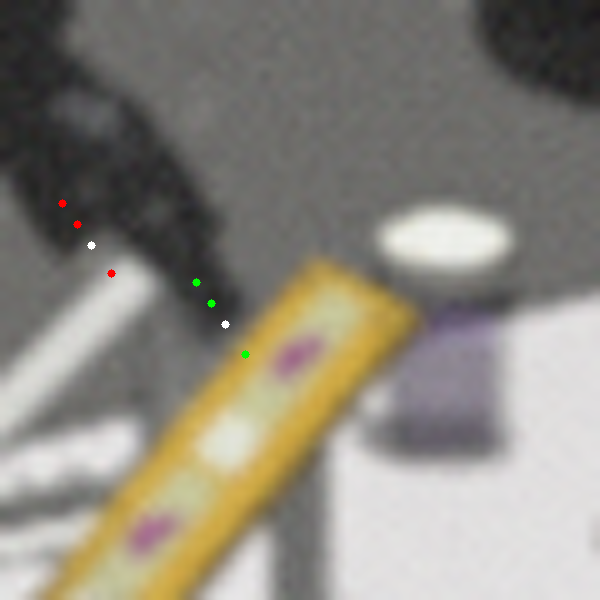

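Run:
```python
from pl import *
s,p,Q=cur()
Y=YEL.copy(); Y[2]=.0795
PR,g=grasp(Y,.0055); Q1=toolR(PR,Q); pre=g+PR.apply([0,0,.08]); print(g,pre,need(p,Q,pre,Q1))
a=plan(p,Q,pre,Q1,5); print(a[0],pre)
```

```text
[0.4962 0.2426 0.0875] [0.4448 0.241  0.1488] 1.4901129042207557
[[[0.004,0.005,0.007],[-0.1,-0.3,-1.8]],[[0.003,0.006,0.007],[-0.2,-0.4,-1.7]],[[0.004,0.005,0.007],[-0.1,-0.3,-1.8]],[[0.003,0.006,0.007],[-0.1,-0.4,-1.7]],[[0.004,0.006,0.007],[-0.2,-0.3,-1.8]]]
[0.4447 0.2413 0.1484] [0.4448 0.241  0.1488]
```

play_rows(plan=[[[0.004,0.005,0.007],[-0.1,-0.3,-1.8]],[[0.003,0.006,0.007],[-0.2,-0.4,-1.7]],[[0.004,0.005,0.007],[-0.1,-0.3,-1.8]],[[0.003,0.006,0.007],[-0.1,-0.4,-1.7]],[[0.004,0.006,0.007],[-0.2,-0.3,-1.8]]])

```text
time: 11.83
eef_pos: [0.4466, 0.2395, 0.1487]
tcp_rot: [-1.571, 0.871, 0.026]
wrist_force: [0.9, -0.8, 0.4]
grip_width: 0.085
```

play_rows(plan=[[[0,0,0],[0,0,0]],[[0,0,0],[0,0,0]]])

```text
time: 12.0
eef_pos: [0.446, 0.2388, 0.1482]
tcp_rot: [-1.578, 0.874, 0.022]
wrist_force: [0.0, -0.9, -0.0]
grip_width: 0.0849
```

Run:
```python
from pl import *
s,p,Q=cur()
Y=YEL.copy(); Y[2]=.0795
PR,g=grasp(Y,.0055); Q1=toolR(PR,Q); pre=g
a=plan(p,Q,pre,Q1,5); print(p,a[0],pre)
```

```text
[[[0.016,0,0.001],[-0,-0.1,-0]],[[0.016,0,0],[-0,-0,-0]],[[0.015,0,0.001],[-0,-0.1,-0]],[[0.016,0,0],[-0,-0.1,-0.1]],[[0.016,0,0],[-0,-0,0]]]
[0.446  0.2388 0.1482] [0.4967 0.2422 0.0877] [0.4962 0.2426 0.0875]
```

play_rows(plan=[[[0.016,0,0.001],[0,-0.1,0]],[[0.016,0,0],[0,0,0]],[[0.016,0,0.001],[0,-0.1,0]],[[0.016,0,0],[0,-0.1,0]],[[0.014,0,0],[0,0,0]]])

```text
time: 12.42
eef_pos: [0.4977, 0.2422, 0.089]
tcp_rot: [-1.568, 0.871, 0.031]
wrist_force: [0.5, -0.7, 0.3]
grip_width: 0.0848
```

play_rows(plan=[[[0,0,0],[0,0,0]],[[0,0,0],[0,0,0]]])

```text
time: 12.58
eef_pos: [0.4968, 0.2413, 0.0891]
tcp_rot: [-1.569, 0.872, 0.029]
wrist_force: [-0.3, -0.3, 0.3]
grip_width: 0.0847
```

```bash
python3 shot.py b2; python3 st.py
```

```text
12.68 p [0.4958 0.2424 0.0894] F [0.764  0.6859 0.0442] T [-0.0266  0.6943  0.0205] w 0.0851
yaw 1.56 toolx [ 0.6428  0.021  -0.7658]
```

View pics/z_b2.png

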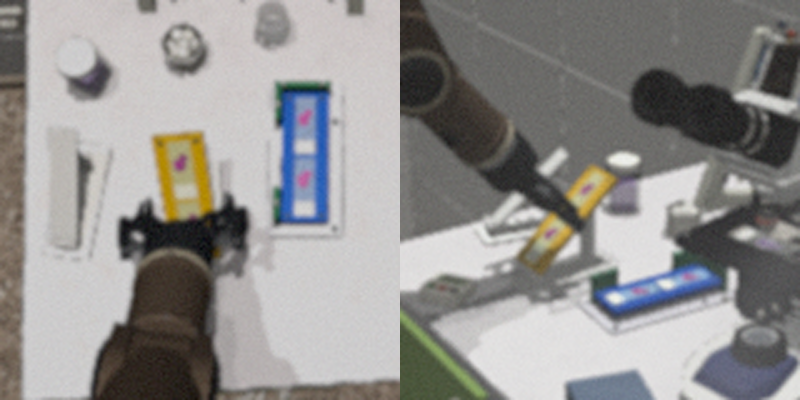

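play_rows(plan=[[[0.001,0,0],[0,0,0]],[[0,0,0],[0,0,0]],[[0,0,0],[0,0,0]],[[0,0,0],[0,0,0]],[[0,0,0],[0,0,0]]], hand=0.04)

```text
time: 13.1
eef_pos: [0.4956, 0.2436, 0.0885]
tcp_rot: [-1.565, 0.872, 0.036]
wrist_force: [-7.8, -1.0, 12.0]
grip_width: 0.0579
```

play_rows(plan=[[[0,0,0],[0,0,0]],[[0,0,0],[0,0,0]]])

```text
time: 13.27
eef_pos: [0.4956, 0.2436, 0.0886]
tcp_rot: [-1.565, 0.872, 0.036]
wrist_force: [-8.3, -2.5, 12.0]
grip_width: 0.058
```

play_rows(plan=[[[-0.004,0,0],[0,0,0]],[[-0.01,0,0],[0,0,0]],[[-0.02,0,0],[0,0,0]],[[-0.03,0,0],[0,0,0]],[[-0.03,0,0],[0,0,0]]])

```text
time: 13.68
eef_pos: [0.4427, 0.2413, 0.1523]
tcp_rot: [-1.57, 0.87, 0.032]
wrist_force: [0.1, 0.7, 0.2]
grip_width: 0.0578
```

```bash
sed -i 's/^MAG=.*/MAG=dict(p=np.array([.559,.102,0]),yaw=np.radians(-2.97))/' pl.py
python3 - <<'E'
from pl import *
from scipy.spatial.transform import Slerp
s,p,Q=cur(); print(p,s["wrist_force"],s["ft_torque"],s["grip_width"])
MP=plateR(MAG["yaw"]); Q1=toolR(MP,Q)
home=MAG["p"]+[0,0,.024]+MP.apply([-.007,-.006,.011]); print(home)
up=home.copy(); up[2]=.17
mid=np.array([.44,.20,.25])
Qm=Slerp([0,1],Ro.concatenate([Q,Q1]))(.35)
print(need(p,Q,mid,Qm),need(mid,Qm,up,Q1))
a=plan(p,Q,mid,Qm,5); a=plan(*a,up,Q1,10); print(a[0],up)
E
```

```text
[0.4427 0.2413 0.1523] [0.113  0.6549 0.1938] [0.0271 0.7693 0.0252] 0.05781248991111362
[0.5517 0.0964 0.035 ]
2.946850805141047 4.780327289522609
[[[-0.015,-0.012,-0.008],[0.3,0.1,2.8]],[[-0.016,-0.011,-0.008],[0.3,0.1,2.8]],[[-0.017,-0.011,-0.009],[0.4,0.2,2.8]],[[-0.017,-0.009,-0.008],[0.3,0.1,2.8]],[[-0.017,-0.009,-0.008],[0.3,0.1,2.8]]]
[[[0.012,-0.007,-0.01],[0.3,0.1,2.6]],[[0.012,-0.007,-0.011],[0.3,0.1,2.6]],[[0.011,-0.007,-0.01],[0.3,0.1,2.6]],[[0.011,-0.009,-0.01],[0.3,0.1,2.7]],[[0.011,-0.009,-0.011],[0.3,0.2,2.6]]]
[[[0.01,-0.009,-0.01],[0.3,0.1,2.6]],[[0.01,-0.01,-0.01],[0.3,0.1,2.6]],[[0.009,-0.01,-0.01],[0.3,0.1,2.6]],[[0.009,-0.011,-0.01],[0.3,0.1,2.6]],[[0.009,-0.011,-0.009],[0.3,0.1,2.6]]]
[0.5515 0.0969 0.1696] [0.5517 0.0964 0.17  ]
```

```bash
python3 shot.py b3; python3 st.py
```

```text
13.78 p [0.4414 0.2437 0.1534] F [ 0.1717  0.3574 -2.3081] T [-0.0073  0.9353  0.0276] w 0.0582
yaw 1.76 toolx [ 0.6448  0.0265 -0.7639]
```

View pics/z_b3.png

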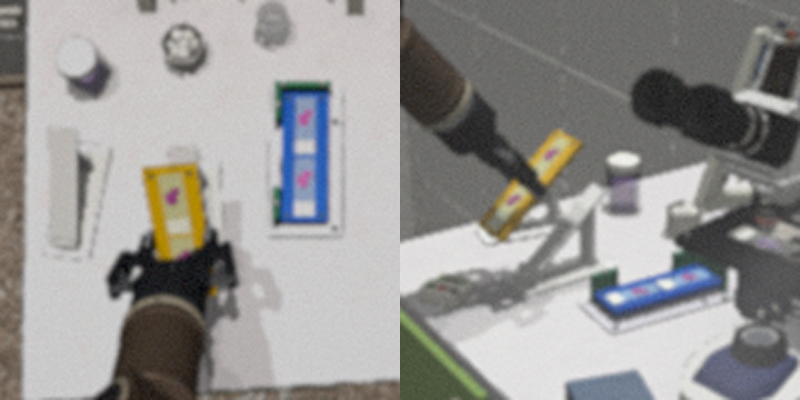

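Yellow is held off its stand (about (530,185) in the right-hand view), and blue is home. Carry it over.

play_rows(plan=[[[-0.015,-0.012,-0.008],[0.3,0.1,2.8]],[[-0.016,-0.011,-0.008],[0.3,0.1,2.8]],[[-0.017,-0.011,-0.009],[0.4,0.2,2.8]],[[-0.017,-0.009,-0.008],[0.3,0.1,2.8]],[[-0.017,-0.009,-0.008],[0.3,0.1,2.8]]])

```text
time: 14.2
eef_pos: [0.4423, 0.211, 0.2227]
tcp_rot: [-1.572, 1.022, 0.002]
wrist_force: [1.3, -0.0, -1.9]
grip_width: 0.0578
```

play_rows(plan=[[[0.012,-0.007,-0.01],[0.3,0.1,2.6]],[[0.012,-0.007,-0.011],[0.3,0.1,2.6]],[[0.011,-0.007,-0.01],[0.3,0.1,2.6]],[[0.011,-0.009,-0.01],[0.3,0.1,2.7]],[[0.011,-0.009,-0.011],[0.3,0.2,2.6]]])

```text
time: 14.62
eef_pos: [0.4964, 0.1635, 0.1918]
tcp_rot: [-1.576, 1.229, -0.028]
wrist_force: [-0.4, -0.1, -1.2]
grip_width: 0.0579
```

play_rows(plan=[[[0.01,-0.009,-0.01],[0.3,0.1,2.6]],[[0.01,-0.01,-0.01],[0.3,0.1,2.6]],[[0.009,-0.01,-0.01],[0.3,0.1,2.6]],[[0.009,-0.011,-0.01],[0.3,0.1,2.6]],[[0.009,-0.011,-0.009],[0.3,0.1,2.6]]])

```text
time: 15.03
eef_pos: [0.5559, 0.1106, 0.1583]
tcp_rot: [-1.624, 1.458, -0.107]
wrist_force: [-0.4, -0.2, -2.7]
grip_width: 0.0577
```

play_rows(plan=[[[0,0,0],[0,0,0]],[[0,0,0],[0,0,0]]])

```text
time: 15.2
eef_pos: [0.5559, 0.11, 0.1582]
tcp_rot: [-1.638, 1.455, -0.122]
wrist_force: [-0.8, -0.8, -2.8]
grip_width: 0.0578
```

```bash
python3 st.py
python3 - <<'E'
from pl import *
s,p,Q=cur()
MP=plateR(MAG["yaw"]); Q1=toolR(MP,Q)
home=MAG["p"]+[0,0,.024]+MP.apply([-.008,-.006,.011]); up=home.copy(); up[2]=.08
a=plan(p,Q,up,Q1,5); print(a[0],up)
E
```

```text
15.2 p [0.5559 0.11   0.1582] F [-0.7605 -0.7539 -2.8399] T [0.0155 0.2323 0.0189] w 0.0578
yaw -3.13 toolx [ 0.1143 -0.0141 -0.9933]
[[[0.015,0.003,-0.003],[-0,-0.1,1.3]],[[0.016,0.002,-0.002],[-0.1,-0.1,1.3]],[[0.016,0.002,-0.003],[-0,-0.1,1.4]],[[0.015,0.002,-0.003],[-0.1,-0.1,1.3]],[[0.016,0.001,-0.003],[0,-0.1,1.3]]]
[0.5505 0.096  0.0797] [0.5507 0.0964 0.08  ]
```

play_rows(plan=[[[0.015,0.003,-0.003],[0,-0.1,1.3]],[[0.016,0.002,-0.002],[-0.1,-0.1,1.3]],[[0.016,0.002,-0.003],[0,-0.1,1.4]],[[0.015,0.002,-0.003],[-0.1,-0.1,1.3]],[[0.016,0.001,-0.003],[0,-0.1,1.3]]])

```text
time: 15.62
eef_pos: [0.5491, 0.0994, 0.0803]
tcp_rot: [0.01, 1.567, 1.534]
wrist_force: [0.8, 0.2, -2.1]
grip_width: 0.0575
```

play_rows(plan=[[[0,0,0],[0,0,0]],[[0,0,0],[0,0,0]]])

```text
time: 15.78
eef_pos: [0.5492, 0.0989, 0.0805]
tcp_rot: [-0.011, 1.568, 1.513]
wrist_force: [0.7, 0.2, -1.2]
grip_width: 0.0576
```

```bash
python3 st.py
python3 - <<'E'
from pl import *
s,p,Q=cur()
MP=plateR(MAG["yaw"]); Q1=toolR(MP,Q)
home=MAG["p"]+[0,0,.024]+MP.apply([-.008,-.006,.011]); up=home.copy(); up[2]=.042
a=plan(p,Q,up,Q1,3); print(a[0],up)
E
```

```text
15.78 p [0.5492 0.0989 0.0805] F [ 0.6973  0.2067 -1.2037] T [-0.0156 -0.0564 -0.0327] w 0.0576
yaw -2.72 toolx [ 0.0002  0.0032 -1.    ]
[[[0.013,-0.001,-0.001],[0.1,0.1,0]],[[0.013,-0,-0.001],[0.1,0,0]],[[0.012,-0.001,-0],[0,0.1,0]]]
[0.5511 0.0969 0.0425] [0.5507 0.0964 0.042 ]
```

play_rows(plan=[[[0.013,0,-0.001],[0.1,0.1,0]],[[0.013,0,-0.001],[0.1,0,0]],[[0.01,0,-0.001],[0.1,0.1,0]],[[0,0,0],[0,0,0]]])

```text
time: 16.12
eef_pos: [0.5485, 0.0962, 0.0428]
tcp_rot: [1.441, 1.569, 2.96]
wrist_force: [0.1, 0.8, -1.5]
grip_width: 0.0579
```

```bash
python3 st.py; python3 shot.py b4;  python3 - <<'E'
import cv2
I=cv2.imread("pics/scene_b4.png")[190:270,280:360]; cv2.imwrite("pics/q11.png",cv2.resize(I,(600,600),interpolation=cv2.INTER_CUBIC))
E
```

```text
16.12 p [0.5485 0.0962 0.0428] F [ 0.0548  0.8159 -1.5103] T [0.0216 0.0501 0.0077] w 0.0579
yaw -3.0 toolx [-0.0018  0.0003 -1.    ]
```

View pics/q11.png

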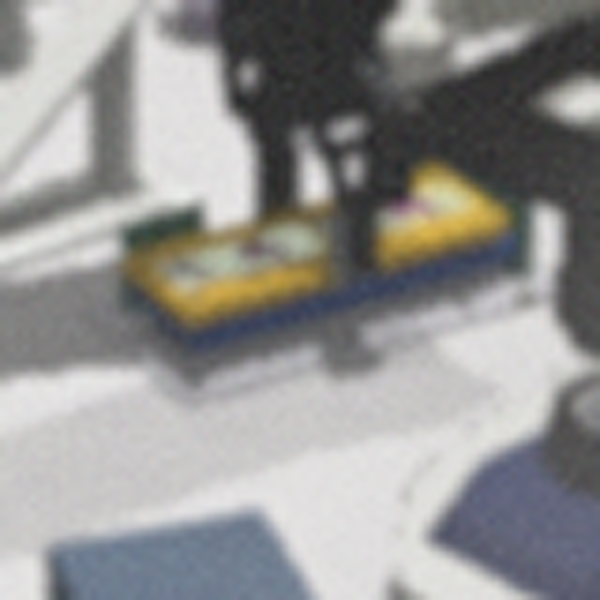

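play_rows(plan=[[[0.003,0,0],[0,0,0]],[[0.001,0,0],[0,0,0]],[[0,0,0],[0,0,0]]])

```text
time: 16.47
eef_pos: [0.5503, 0.0962, 0.041]
tcp_rot: [-0.697, 1.569, 0.821]
wrist_force: [0.5, 0.2, -1.1]
grip_width: 0.0575
```

play_rows(plan=[[[0.001,0,0],[0,0,0]],[[0,0,0],[0,0,0]]])

```text
time: 16.63
eef_pos: [0.5502, 0.0962, 0.04]
tcp_rot: [-0.684, 1.569, 0.834]
wrist_force: [-0.1, 0.1, -2.1]
grip_width: 0.0578
```

play_rows(plan=[[[0.001,0,0],[0,0,0]],[[0,0,0],[0,0,0]]])

```text
time: 16.8
eef_pos: [0.5501, 0.0962, 0.0389]
tcp_rot: [-0.637, 1.569, 0.881]
wrist_force: [0.7, -0.2, -1.6]
grip_width: 0.0579
```

play_rows(plan=[[[0.001,0,0],[0,0,0]],[[0,0,0],[0,0,0]]])

```text
time: 16.97
eef_pos: [0.5501, 0.0962, 0.0378]
tcp_rot: [-0.574, 1.569, 0.945]
wrist_force: [-0.8, 0.7, -1.6]
grip_width: 0.0576
```

play_rows(plan=[[[0.001,0,0],[0,0,0]],[[0,0,0],[0,0,0]]])

```text
time: 17.13
eef_pos: [0.55, 0.0962, 0.0368]
tcp_rot: [-0.559, 1.569, 0.96]
wrist_force: [0.7, -0.4, -1.4]
grip_width: 0.0578
```

play_rows(plan=[[[0.0007,0,0],[0,0,0]],[[0,0,0],[0,0,0]]])

```text
time: 17.3
eef_pos: [0.5501, 0.0962, 0.0366]
tcp_rot: [-0.455, 1.569, 1.063]
wrist_force: [-2.3, 0.6, 3.4]
grip_width: 0.0577
```

```bash
python3 st.py
```

```text
17.3 p [0.5501 0.0962 0.0366] F [-2.3495  0.5773  3.4053] T [-0.0996  0.4211  0.0652] w 0.0577
yaw -3.02 toolx [ 0.001   0.0018 -1.    ]
```

play_rows(plan=[[[0,0,0],[0,0,0]],[[0,0,0],[0,0,0]],[[0,0,0],[0,0,0]]], hand=0.068)

```text
time: 17.55
eef_pos: [0.5503, 0.0962, 0.0363]
tcp_rot: [-0.784, 1.569, 0.735]
wrist_force: [-0.1, -0.5, 0.4]
grip_width: 0.0679
```

play_rows(plan=[[[-0.0005,0,0],[0,0,0]],[[0,0,0],[0,0,0]],[[0,0,0],[0,0,0]],[[0,0,0],[0,0,0]]], hand=0.04)

```text
time: 17.88
eef_pos: [0.5503, 0.0962, 0.0372]
tcp_rot: [-0.665, 1.569, 0.853]
wrist_force: [-1.3, -0.3, 5.4]
grip_width: 0.0576
```

```bash
python3 st.py
```

```text
17.88 p [0.5503 0.0962 0.0372] F [-1.3404 -0.2635  5.3911] T [-0.1035  0.3726  0.0361] w 0.0576
yaw -3.01 toolx [ 0.0015  0.0017 -1.    ]
```

Lift the preload slightly, then move toward the side fence (+z tool) and the far fence (−y tool).

play_rows(plan=[[[-0.0006,0,0],[0,0,0]],[[0,0,0],[0,0,0]]])

```text
time: 18.05
eef_pos: [0.5501, 0.0963, 0.0373]
tcp_rot: [-0.617, 1.569, 0.901]
wrist_force: [0.2, 0.4, -1.6]
grip_width: 0.0577
```

play_rows(plan=[[[0,-0.001,0.001],[0,0,0]],[[0,-0.001,0.001],[0,0,0]],[[0,-0.001,0.001],[0,0,0]]])

```text
time: 18.3
eef_pos: [0.5533, 0.0989, 0.0373]
tcp_rot: [-0.601, 1.569, 0.917]
wrist_force: [-0.3, -1.1, 0.3]
grip_width: 0.0577
```

```bash
python3 st.py
```

```text
18.3 p [0.5533 0.0989 0.0373] F [-0.3341 -1.1011  0.2981] T [-0.319   0.2884 -0.0106] w 0.0577
yaw -3.02 toolx [ 0.0009  0.0012 -1.    ]
```

play_rows(plan=[[[0,0,0.001],[0,0,0]],[[0,0,0],[0,0,0]]])

```text
time: 18.47
eef_pos: [0.5537, 0.1004, 0.0373]
tcp_rot: [-0.821, 1.568, 0.698]
wrist_force: [0.3, 0.3, -1.7]
grip_width: 0.0578
```

```bash
python3 st.py
```

```text
18.47 p [0.5537 0.1004 0.0373] F [ 0.2795  0.2571 -1.6865] T [-0.0309 -0.1366  0.0371] w 0.0578
yaw -2.99 toolx [ 0.0018  0.0015 -1.    ]
```

play_rows(plan=[[[0,0,0.001],[0,0,0]],[[0,0,0],[0,0,0]]])

```text
time: 18.63
eef_pos: [0.5536, 0.1011, 0.0373]
tcp_rot: [-0.777, 1.569, 0.741]
wrist_force: [0.8, -0.9, -1.5]
grip_width: 0.058
```

```bash
python3 st.py
```

```text
18.63 p [0.5536 0.1011 0.0373] F [ 0.8092 -0.9388 -1.5184] T [-0.1069 -0.1546 -0.0464] w 0.058
yaw -3.02 toolx [ 0.0015  0.0013 -1.    ]
```

play_rows(plan=[[[0,0,0.0006],[0,0,0]],[[0,0,0],[0,0,0]]])

```text
time: 18.8
eef_pos: [0.5535, 0.1013, 0.0373]
tcp_rot: [-0.872, 1.569, 0.646]
wrist_force: [0.1, -2.5, -2.8]
grip_width: 0.0579
```

```bash
python3 st.py
```

```text
18.8 p [0.5535 0.1013 0.0373] F [ 0.0686 -2.4652 -2.8254] T [-0.411  -0.1999 -0.1331] w 0.0579
yaw -3.05 toolx [ 0.0014  0.001  -1.    ]
```

play_rows(plan=[[[0,0,0.0004],[0,0,0]],[[0,0,0],[0,0,0]]])

```text
time: 18.97
eef_pos: [0.5535, 0.1014, 0.0373]
tcp_rot: [-0.951, 1.569, 0.566]
wrist_force: [0.6, -3.8, -1.8]
grip_width: 0.0574
```

```bash
python3 st.py
```

```text
18.97 p [0.5535 0.1014 0.0373] F [ 0.5682 -3.8262 -1.8122] T [-0.7431 -0.1377 -0.3636] w 0.0574
yaw -3.06 toolx [ 0.0013  0.0008 -1.    ]
```

play_rows(plan=[[[0,0,0],[0.3,0,0]],[[0,0,0],[0,0,0]]])

```text
time: 19.13
eef_pos: [0.5534, 0.1018, 0.0373]
tcp_rot: [-0.641, 1.569, 0.871]
wrist_force: [0.6, -3.7, -1.7]
grip_width: 0.0578
```

```bash
python3 st.py
```

```text
19.13 p [0.5534 0.1018 0.0373] F [ 0.6357 -3.6734 -1.6849] T [-0.7021 -0.0677 -0.3359] w 0.0578
yaw -3.36 toolx [ 0.001   0.0012 -1.    ]
```

play_rows(plan=[[[0,0,0.0005],[0,0,0]],[[0,0,0],[0,0,0]]])

```text
time: 19.3
eef_pos: [0.5534, 0.1019, 0.0373]
tcp_rot: [-0.821, 1.57, 0.691]
wrist_force: [-0.1, -3.6, -1.6]
grip_width: 0.0579
```

```bash
python3 st.py
```

```text
19.3 p [0.5534 0.1019 0.0373] F [-0.0837 -3.5943 -1.5508] T [-0.9958 -0.03   -0.4425] w 0.0579
yaw -3.36 toolx [ 0.001   0.0008 -1.    ]
```

play_rows(plan=[[[0,0,0],[0.4,0,0]],[[0,0,0],[0,0,0]]])

```text
time: 19.47
eef_pos: [0.5532, 0.1024, 0.0373]
tcp_rot: [-0.379, 1.569, 1.126]
wrist_force: [-0.6, -3.9, -1.3]
grip_width: 0.058
```

```bash
python3 st.py
```

```text
19.47 p [0.5532 0.1024 0.0373] F [-0.5601 -3.9307 -1.2988] T [-0.9542  0.07   -0.3751] w 0.058
yaw -3.75 toolx [ 0.0006  0.0014 -1.    ]
```

```bash
python3 shot.py b5;  python3 - <<'E'
import cv2
I=cv2.imread("pics/scene_b5.png")[190:270,280:360]; cv2.imwrite("pics/q12.png",cv2.resize(I,(600,600),interpolation=cv2.INTER_CUBIC))
from pl import *
I=cv2.imread("pics/scene_b5.png")[:,:,::-1]; J=cv2.imread("pics/scene_b1.png")[:,:,::-1]
# lower long edge: yellow/blue boundary (z=.024, y=-30 edge) per column
def edge(I,col,z,cols,rows):
    ch=chroma(I,col); P=[]
    for c in cols:
        v=ch[rows[0]:rows[1],c]; k=np.argmax(v); th=v[k]/2
        for i in range(k,len(v)-1):
            if v[i]>=th>v[i+1]: P.append((c,rows[0]+i+(v[i]-th)/(v[i]-v[i+1]))); break
    P=np.array(P); X=ray('scene',P,z); v=cv2.fitLine(X[:,:2].astype(np.float32),cv2.DIST_HUBER,0,.001,.001).ravel()
    r=(X[:,:2]-v[2:])@np.array([-v[1],v[0]])
    print(col,len(P),np.degrees(np.arctan(v[1]/v[0])),'rms mm',1e3*r.std(),'y at .559',v[3]+(.559-v[2])*v[1]/v[0])
edge(J,'blue',.014,range(304,348),(205,240))
edge(I,'yellow',.024,list(range(306,322))+list(range(333,346)),(205,240))
edge(I,'blue',.014,range(304,348),(205,245))
edge(cv2.imread("pics/scene_a8.png")[:,:,::-1],'blue',.014,list(range(306,322))+list(range(335,346)),(205,245))
E
```

```text
blue 44 -4.02908 rms mm 15.608777110219709 y at .559 0.08174748
yellow 29 -3.063292 rms mm 0.9045452933694865 y at .559 0.081210025
blue 44 -3.6678815 rms mm 1.0260801799766512 y at .559 0.07281648
blue 27 -2.9283066 rms mm 0.8892444293708391 y at .559 0.08082929
```

View pics/q12.png

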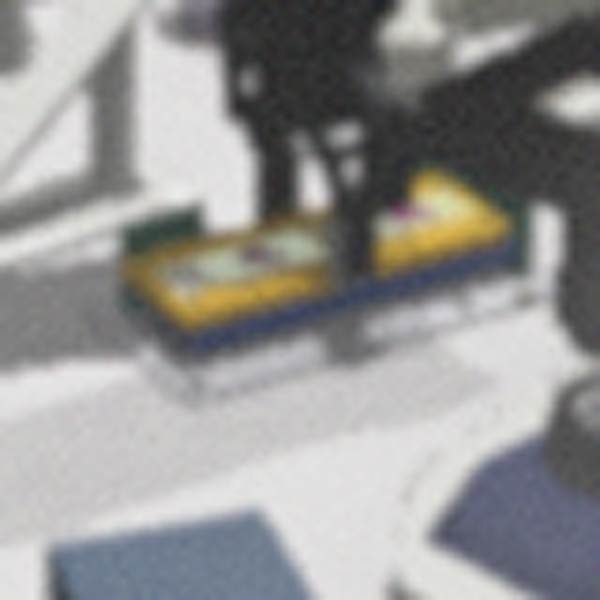

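play_rows(plan=[[[0,0,0],[0.4,0,0]],[[0,0,0],[0,0,0]]])

```text
time: 19.73
eef_pos: [0.5532, 0.1025, 0.0373]
tcp_rot: [-0.498, 1.57, 1.002]
wrist_force: [-0.9, -5.3, -0.4]
grip_width: 0.0579
```

```bash
python3 st.py
```

```text
19.73 p [0.5532 0.1025 0.0373] F [-0.9284 -5.3283 -0.4294] T [-1.0575  0.2598  0.2581] w 0.0579
yaw -4.07 toolx [ 0.0007  0.001  -1.    ]
```

play_rows(plan=[[[0,0,0],[-0.2,0,0]],[[0,0,0],[0,0,0]]])

```text
time: 19.9
eef_pos: [0.5532, 0.1025, 0.0373]
tcp_rot: [-0.397, 1.569, 1.105]
wrist_force: [-1.4, -3.9, -0.8]
grip_width: 0.058
```

```bash
python3 st.py
```

```text
19.9 p [0.5532 0.1025 0.0373] F [-1.4128 -3.9156 -0.826 ] T [-1.0388  0.3382  0.0041] w 0.058
yaw -3.9 toolx [ 0.0007  0.0014 -1.    ]
```

play_rows(plan=[[[0,-0.001,0],[0,0,0]],[[0,-0.001,0],[0,0,0]]])

```text
time: 20.07
eef_pos: [0.5534, 0.1025, 0.0372]
tcp_rot: [1.119, 1.567, 2.622]
wrist_force: [-10.5, -4.6, 10.4]
grip_width: 0.058
```

```bash
python3 st.py
```

```text
20.07 p [0.5534 0.1025 0.0372] F [-10.4924  -4.6392  10.4188] T [-1.0563  2.2136 -0.0262] w 0.058
yaw -3.9 toolx [-0.0032  0.0019 -1.    ]
```

```bash
python3 shot.py b6;  python3 - <<'E'
import cv2
I=cv2.imread("pics/scene_b6.png")[205:245,290:350]; cv2.imwrite("pics/q13.png",cv2.resize(I,(780,520),interpolation=cv2.INTER_CUBIC))
from pl import *
MP=plateR(MAG["yaw"])
for z in(.014,.024,.034):
    print(z,proj("scene",MAG["p"]+MP.apply([[-.085,-.03,z],[.085,-.03,z],[-.085,.03,z],[.085,.03,z]])).round(1).tolist())
E
```

```text
0.014 [[305.9, 237.0], [348.6, 224.4], [296.8, 229.3], [338.8, 217.4]]
0.024 [[305.9, 234.3], [348.7, 221.8], [296.7, 226.7], [338.9, 214.9]]
0.034 [[305.9, 231.6], [348.9, 219.2], [296.7, 224.1], [339.0, 212.4]]
```

View pics/q13.png

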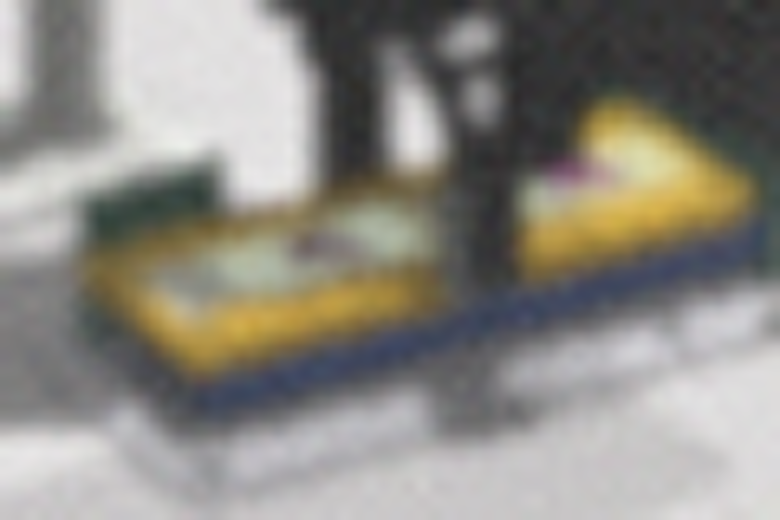

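View pics/z_b6.png

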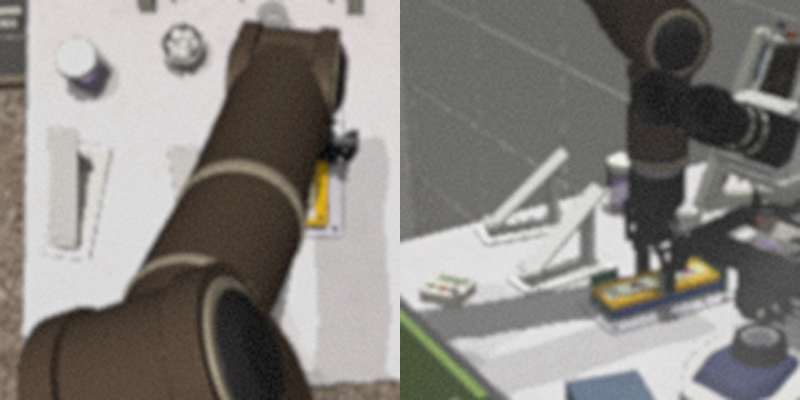

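Run:
```python
from pl import *
I=cv2.imread("pics/scene_b6.png")[:,:,::-1]
for r in range(215,227):
    print(r,'Y',chroma(I,'yellow')[r,338:353].astype(int),'B',chroma(I,'blue')[r,338:353].astype(int))
print()
for r in range(226,240):
    print(r,'Y',chroma(I,'yellow')[r,294:312].astype(int),'B',chroma(I,'blue')[r,294:312].astype(int))
```

```text
215 Y [68 68 73 66 48 24  4 -2  3 -1  1  0 -2  0  0] B [-75 -74 -81 -74 -54 -25  -2   6   2   3  -1   0   3   1   2]
216 Y [55 54 65 72 69 56 33 11  3 -2  0  0 -1  0 -1] B [-57 -57 -70 -80 -76 -63 -35  -9   2   7   3   3   1   0   1]
217 Y [43 47 54 64 72 77 65 39 17  4  0  2  1  0  0] B [-45 -48 -56 -69 -80 -88 -74 -43 -18   0   6   1   1   0  -1]
218 Y [39 50 60 71 84 93 89 71 54 31  8  0  1  2  1] B [ -42  -52  -65  -78  -94 -106 -101  -81  -60  -33   -4    4    1    0
   -3]
219 Y [ 63  72  83  90 105 104  96  90  80  50  20  -1   0  -1  -1] B [ -73  -81  -94 -103 -119 -120 -111 -105  -91  -57  -20    7    4    2
    1]
220 Y [ 95 104 109 112 109 106  99  87  73  47  17   0  -2   5   0] B [-110 -118 -126 -130 -126 -122 -114 -102  -84  -54  -16    6    6   -5
    1]
221 Y [113 114 118 108  94  89  83  69  50  21   4  -4  -1   0   3] B [-131 -132 -136 -125 -110 -104  -96  -81  -60  -25   -3    9    6    2
   -4]
222 Y [104  96  91  78  64  49  43  33  14  -4 -17  -5   0   0   0] B [-119 -113 -109  -91  -75  -59  -51  -41  -18    5   21   12    4    1
   -1]
223 Y [ 72  58  52  37  
[... 1763 characters left out ...]
8 -25] B [ 1  0 -2 -2  2  3  2  3  6  1 -7 -9 -1 17 22 28 31 29]
235 Y [ -3   0   0   0  -1  -1   0  -6  -1  -6  -8 -17 -23 -25 -26 -25 -19 -16] B [ 3 -1  1 -2  0  2 -3  5  1  8 10 20 26 29 31 30 21 18]
236 Y [  2   0  -4  -1  -6  -5  -2  -3  -2  -6  -7 -12 -18 -16 -11 -11  -8  -4] B [-4 -1  4  1  5  5  2  2  3  7  8 13 22 19 12 12  9  5]
237 Y [ 0  2  0 -1 -5 -3 -3 -4 -1  0 -1 -5 -9 -6 -4 -4  0 -3] B [ 0 -2  0  0  6  3  3  4  1  0  2  7 10  8  4  3  1  3]
238 Y [ 0  0  0  1 -2 -3 -2 -5 -1 -3 -3  1  0 -1 -3 -1 -1 -6] B [ 1 -3 -1 -2  1  3  3  5  1  2  3  0 -1  0  3  2 -1  6]
239 Y [ 0  3  1  3  0 -1 -2 -4 -1 -2  0 -3 -2 -2 -2 -6 -3 -4] B [-1 -4 -2 -4 -1  1  0  4  1  3  1  2  2  3  1  5  2  3]
```

play_rows(plan=[[[0,0.0015,0],[0,0,0]],[[-0.0006,0,0],[0,0,0]],[[0,0,0],[0,0,0]]])

```text
time: 20.42
eef_pos: [0.5535, 0.1025, 0.0378]
tcp_rot: [-0.066, 1.569, 1.436]
wrist_force: [-2.0, -4.6, -2.1]
grip_width: 0.0581
```

```bash
python3 st.py
```

```text
20.42 p [0.5535 0.1025 0.0378] F [-2.0048 -4.5507 -2.1442] T [-1.0163  0.5406  0.0129] w 0.0581
yaw -3.9 toolx [ 0.0002  0.0013 -1.    ]
```

play_rows(plan=[[[0,-0.001,0],[0,0,0]],[[0,-0.001,0],[0,0,0]]])

```text
time: 20.58
eef_pos: [0.5552, 0.1024, 0.0376]
tcp_rot: [0.526, 1.569, 2.029]
wrist_force: [-3.3, -5.5, -1.8]
grip_width: 0.0577
```

```bash
python3 st.py
```

```text
20.58 p [0.5552 0.1024 0.0376] F [-3.3005 -5.4611 -1.833 ] T [-0.996   0.7553 -0.0018] w 0.0577
yaw -3.91 toolx [-0.0007  0.0014 -1.    ]
```

play_rows(plan=[[[0,-0.001,0],[0,0,0]],[[0,-0.001,0],[0,0,0]]])

```text
time: 20.75
eef_pos: [0.5572, 0.1023, 0.0377]
tcp_rot: [0.458, 1.569, 1.961]
wrist_force: [-3.2, -3.8, -3.0]
grip_width: 0.0581
```

```bash
python3 st.py
```

```text
20.75 p [0.5572 0.1023 0.0377] F [-3.2334 -3.7929 -3.0181] T [-1.0144  0.7179  0.029 ] w 0.0581
yaw -3.91 toolx [-0.0006  0.0014 -1.    ]
```

play_rows(plan=[[[0,-0.001,0],[0,0,0]],[[0,0,0],[0,0,0]]])

```text
time: 20.92
eef_pos: [0.5583, 0.1022, 0.0376]
tcp_rot: [0.398, 1.569, 1.9]
wrist_force: [-2.5, -4.2, -1.6]
grip_width: 0.0578
```

```bash
python3 st.py
```

```text
20.92 p [0.5583 0.1022 0.0376] F [-2.5489 -4.1737 -1.559 ] T [-0.9724  0.6801  0.0454] w 0.0578
yaw -3.9 toolx [-0.0005  0.0013 -1.    ]
```

play_rows(plan=[[[0,-0.001,0],[0,0,0]],[[0,0,0],[0,0,0]]])

```text
time: 21.08
eef_pos: [0.5584, 0.1022, 0.0375]
tcp_rot: [1.052, 1.568, 2.555]
wrist_force: [-6.8, -4.3, 0.7]
grip_width: 0.0584
```

```bash
python3 st.py
```

```text
21.08 p [0.5584 0.1022 0.0375] F [-6.8283 -4.2516  0.7121] T [-0.9088  1.2224  0.0223] w 0.0584
yaw -3.9 toolx [-0.0024  0.0016 -1.    ]
```

play_rows(plan=[[[0,-0.001,0],[0,0,0]],[[0,0,0],[0,0,0]]])

```text
time: 21.25
eef_pos: [0.5584, 0.1022, 0.0373]
tcp_rot: [1.263, 1.566, 2.765]
wrist_force: [-8.4, -4.8, 1.1]
grip_width: 0.0577
```

```bash
python3 st.py
```

```text
21.25 p [0.5584 0.1022 0.0373] F [-8.4235 -4.8235  1.1499] T [-0.9101  1.7684 -0.0159] w 0.0577
yaw -3.9 toolx [-0.0043  0.0017 -1.    ]
```

play_rows(plan=[[[0.0003,0,0],[0,0,0]],[[0,0,0],[0,0,0]]])

```text
time: 21.42
eef_pos: [0.5584, 0.1022, 0.0373]
tcp_rot: [1.213, 1.566, 2.716]
wrist_force: [-9.5, -3.7, 4.6]
grip_width: 0.0577
```

play_rows(plan=[[[0,0,0],[0,0,0]],[[0,0,0],[0,0,0]],[[0,0,0],[0,0,0]]], hand=0.075)

```text
time: 21.67
eef_pos: [0.5621, 0.1034, 0.0382]
tcp_rot: [-0.785, 1.566, 0.718]
wrist_force: [0.3, -0.1, -0.3]
grip_width: 0.0749
```

```bash
python3 st.py
```

```text
21.67 p [0.5621 0.1034 0.0382] F [ 0.3063 -0.1379 -0.2772] T [ 0.0085 -0.0158  0.0772] w 0.0749
yaw -3.86 toolx [ 0.0033  0.0029 -1.    ]
```

Released with no contact force. Lift away and look.

play_rows(plan=[[[-0.01,0,0],[0,0,0]],[[-0.025,0,0],[0,0,0]],[[-0.035,0,0],[0,0,0]],[[-0.036,0,0],[0,0,0]],[[-0.036,0,0],[0,0,0]]], hand=0.085)

```text
time: 22.08
eef_pos: [0.5609, 0.1019, 0.1821]
tcp_rot: [-0.794, 1.568, 0.708]
wrist_force: [0.8, 0.8, 0.1]
grip_width: 0.0852
```

play_rows(plan=[[[-0.01,0.014,0.02],[0,0,0]],[[-0.01,0.014,0.025],[0,0,0]],[[-0.005,0.014,0.03],[0,0,0]],[[0,0.014,0.03],[0,0,0]],[[0,0.014,0.03],[0,0,0]]])

```text
time: 22.5
eef_pos: [0.5, 0.2431, 0.2067]
tcp_rot: [-0.656, 1.566, 0.846]
wrist_force: [-0.1, 0.3, -0.5]
grip_width: 0.085
```

play_rows(plan=[[[0,0.014,0.03],[0,0,0]],[[0,0.014,0.03],[0,0,0]],[[0,0.014,0.03],[0,0,0]],[[0,0,0],[0,0,0]]])

```text
time: 22.83
eef_pos: [0.4608, 0.3421, 0.2054]
tcp_rot: [0.014, 1.565, 1.526]
wrist_force: [-1.5, 1.9, -0.2]
grip_width: 0.0849
```

```bash
python3 st.py; python3 shot.py c1
python3 - <<'E'
import cv2,numpy as np
from pl import *
a=cv2.imread("pics/scene_c1.png")[195:255,285:355];b=cv2.imread("pics/top_c1.png")[165:240,275:335]
cv2.imwrite("pics/q14.png",np.hstack([cv2.resize(a,(400,400),interpolation=cv2.INTER_CUBIC),cv2.resize(b,(400,500),interpolation=cv2.INTER_CUBIC)[:400] if 0 else cv2.resize(b,(400,400),interpolation=cv2.INTER_CUBIC)]))
E
```

```text
22.83 p [0.4608 0.3421 0.2054] F [-1.5169  1.9117 -0.1503] T [ 0.0319 -0.0105 -0.0313] w 0.0849
yaw -3.37 toolx [ 0.0002  0.0054 -1.    ]
```

View pics/z_c1.png

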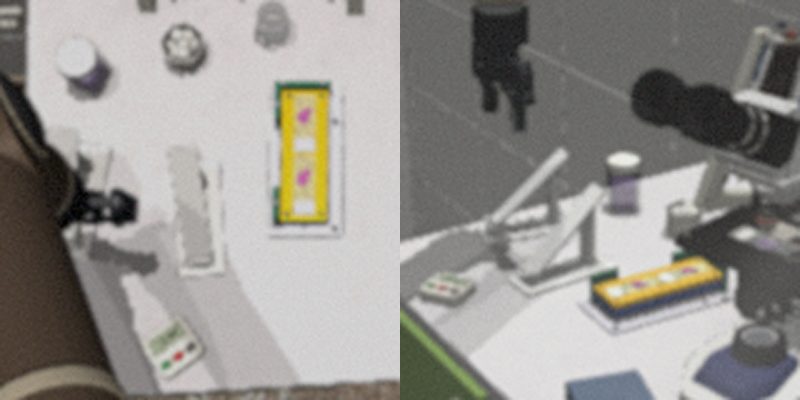

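View pics/q14.png

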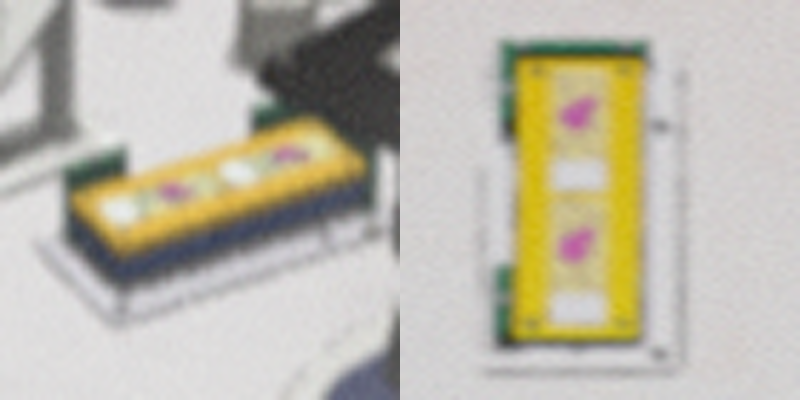

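Run:
```python
from pl import *
def meas(f,col,z):
    I=cv2.imread(f)[:,:,::-1]
    L=[]
    for p,d,k in sides(chull(I,col,(287,170,316,234))[1]):
        X=ray('top',[p-8*d,p,p+8*d],z); v=X[2]-X[0]; L.append((X[1],(np.degrees(np.arctan2(v[1],v[0]))+90)%180-90))
    for x,a in L: print(col,x,round(float(a),2))
meas("pics/top_b1.png",'blue',.024); meas("pics/top_c1.png",'yellow',.034)
I=cv2.imread("pics/scene_c1.png")[:,:,::-1]
for r in (218,219,220,221,222,223,224,225): print(r,'Y',chroma(I,'yellow')[r,343:352].astype(int),'B',chroma(I,'blue')[r,343:352].astype(int))
for r in (230,231,232,233,234,235,236,237): print(r,'Y',chroma(I,'yellow')[r,299:310].astype(int),'B',chroma(I,'blue')[r,299:310].astype(int))
# other things moved?
for n in("top","scene"):
    a=cv2.imread(f"pics/{n}0.png").astype(int);b=cv2.imread(f"pics/{n}_c1.png").astype(int)
    cv2.imwrite(f"pics/d_{n}.png",np.clip(abs(a-b).max(2)*2,0,255).astype(np.uint8))
```

```text
blue [0.5588 0.1312 0.024 ] -2.93
blue [0.6439 0.0919 0.024 ] 86.59
blue [0.5559 0.0743 0.024 ] -3.51
blue [0.4747 0.1103 0.024 ] 85.4
yellow [0.5719 0.1305 0.034 ] -2.75
yellow [0.644  0.1036 0.034 ] 86.59
yellow [0.5689 0.0738 0.034 ] -3.01
yellow [0.4738 0.1052 0.034 ] 86.4
218 Y [85 95 94 80 67 43 10  2  1] B [ -98 -110 -109  -94  -77  -48   -8    1    0]
219 Y [112 111 100  92  93  66  24   3   0] B [-129 -129 -117 -106 -107  -75  -23    2    1]
220 Y [116 111  95  84  77  58  23   1  -2] B [-134 -127 -110  -99  -90  -66  -24    4    4]
221 Y [91 84 69 53 42 31 11  2  2] B [-106  -98  -81  -64  -50  -35  -11    1   -1]
222 Y [49 44 34 16  3  2  1  0  4] B [-58 -51 -40 -20  -7  -2   2   3  -3]
223 Y [ 10   3  -3 -11 -18 -13  -4   1   2] B [-14  -5   4  12  19  17  10   1  -2]
224 Y [-19 -18 -21 -21 -17  -6  -1   2   1] B [22 20 25 23 20 10  4  0 -1]
225 Y [-22 -15 -16 -10  -7  -6  -1   1   1] B [26 16 18 13  9  8  6  2  0]
230 Y [-14 -10   7  38  73  93  96  97 101 116 114] B [  18   13  -11  -44  -85 -108 -112 -114 -117 -134 -131]
231 Y [-13 -15 -11   3  32  66  87  91  92  93  87] B [  14   18   13   -6  -39  -76 -101 -106 -107 -108 -100]
232 Y [ -2 -12 -13 -15   1  29  53  60  62  52  47] B [  4  15  14  18  -3 -37 -63 -73 -73 -61 -57]
233 Y [ -2  -5  -8 -19 -19  -4  16  27  19   7   4] B [  0   5  11  21  22   3 -21 -34 -23 -10  -6]
234 Y [ -2  -1  -3  -9 -12 -16 -11  -8 -10 -18 -22] B [-1  0  2 12 16 17 11  9 11 19 25]
235 Y [ -4  -2  -2  -3  -6 -10 -21 -25 -25 -22 -24] B [ 3  3  0  2  6 13 24 28 29 27 27]
236 Y [ -5  -4   0   0   1  -7 -11 -16 -16 -14  -6] B [ 4  3  0  1 -1  9 13 20 16 16  6]
237 Y [-3 -5 -2 -2  0 -3 -2 -4 -4 -3 -1] B [3 6 0 2 0 3 4 6 4 3 1]
```

View pics/d_top.png

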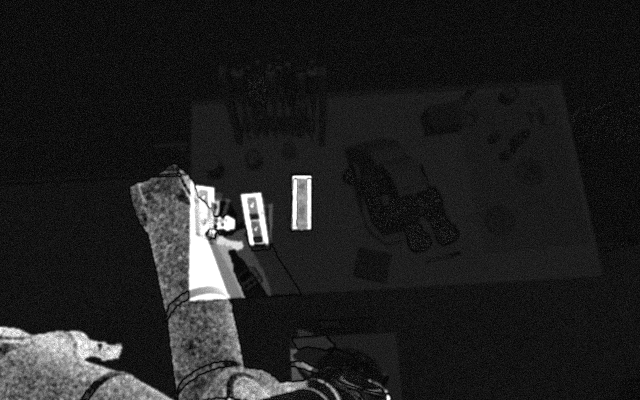

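play_rows(plan=[[[-0.02,0,0],[0,0,0]],[[0,0,0],[0,0,0]],[[0,0,0],[0,0,0]]])

```text
time: 23.18
eef_pos: [0.4657, 0.333, 0.2262]
tcp_rot: [-0.725, 1.566, 0.776]
wrist_force: [-1.0, -0.0, -0.8]
grip_width: 0.085
```

```bash
python3 st.py; python3 -c "
from bench import workorder
print(workorder.sign_off())"
```

```text
23.18 p [0.4657 0.333  0.2262] F [-1.0093 -0.0118 -0.7655] T [-0.0136  0.0024  0.0382] w 0.085
yaw -4.03 toolx [ 0.0033  0.0032 -1.    ]
the job is handed in; nothing more can be done
None
```

Both plates are stacked in the corner magazine, slides up: blue on the bed, yellow on top of it. I laid each one down, pushed it against both fences and let go. I handed the job in at 23.2 s.

**Last checks:**
- In the top view, both plates' far edges are at x ≈ 0.644 m and their side edges agree within about 1 mm. Both lie at about −3° yaw, which matches the fences, and I saw no gap at either fence.
- In the scene view, the ends of the two plates line up within about 1 mm. The top-view difference image shows no bystander moved. The area under the arm was hidden there, but the timer appears unmoved in the other pictures.
- At hand-in the gripper was clear of everything, with wrist force readings near zero.

**What did not go smoothly:**
- **Hard touchdown:** lowering blue onto the bed peaked at 63 N at the wrist, because my height estimate for the plate was about 4 mm off. That was plate on bed, not a fence. I backed off straight away.
- **Push forces:** the final pushes towards the fences stayed under about 10 N. Earlier sliding reached about 11 N.
- **False stop:** yellow first stopped about 5 mm short of the far fence. It was jamming on blue, which the scene image showed. I lifted it slightly and pushed it home.
- **Yaw in the grip:** yellow also had to be turned about 0.9° in the grip before its side force was balanced.
- **Limits of the images:** they resolve only about 1 mm, so flushness closer than that rests on the contact forces. Blue was not re-checked by touch after yellow went on.

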